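# Zero the comparator, check the spacer, gap the clamp blocks

## Robot

A 6-joint arm with a two-finger parallel gripper is mounted at the origin on the work surface. World frame = base frame: x ahead of the robot, y to its left, z up, the work surface at z = 0. Lengths are in m, angles in rad, forces in N, time in s.
With the tool pointing down it reaches from about 0.35 to 0.975 m from the base axis. Payload 4.9 kg.
Tool frame: the origin (TCP) lies midway between the tips of the shut fingers; the grasp point (between the pads) lies 19 mm behind it; z points along the fingers, y is the direction in which the jaws open and shut (so a half turn about z gives the same grasp; the last joint's range is limited). The gripper opens to 85 mm and grips with 20 to 120 N. Pads are 22 mm wide; open, the fingers measure 114 mm over their backs; the gripper's body (76 mm by 85 mm) begins 54 mm behind the grasp point. The pads swing forward as they close: fully open they stand 13 mm farther back than shut.
Start: joints at [1.09, 0.053, 1.613, -0, 1.476, -0.119], TCP at [0.221, 0.585, 0.231] pointing down, gripper open.
Joint ranges: [-3.01, 3.01], [-1.01, 2.22], [0.06, 2.58], [-1.02, 4.17], [0.09, 2.62], [-3.14, 3.14]. Speed limits (rad/s): [2.57, 2.57, 3.14, 3.14, 3.14, 3.14].

## Interface

Orientations are given as a rotation vector (axis times angle).
In Python, from station import ctrl gives the robot as it stands.
- The arm moves only by the tool play_rows, never from a script. Its argument "motion" is a list that holds one entry, the list of rows, each a list of 7 numbers: the closure, from -1 (fully open) to 1 (shut), then the shift along the tool's x, y, z in cm, then the turn, a rotation vector about the tool's x, y, z in degrees. A call has 1 to 20 rows; each row is the pose to reach, as a shift and turn from the pose measured when the call began, along the tool's axes at that moment; what a row does not reach only later rows make up. A row lasts 1/8 s, in which the tool goes at most 62.5 mm and 10.7 degrees, less where a joint would pass 70% of its speed; a pose out of reach is approached as far as the arm can. A call with a gripper value outside its range is refused whole. The fingers move at their own pace and stop on an object; "newtons" is the grip in N (left out, the last holds). Time passes only in rows, so rows that repeat a pose let the fingers close. It gives the time, the measured TCP pose, the force and the opening at its end, in the units of the state.
- ctrl.get_obs(): the state, without advancing time (a new reading comes with each control period).
- ctrl.get_image(name): name is "scene" or "top" or "wrist"; returns a dict with "color" (480x640x3 uint8, red, green, blue), "mtx" (3x3 intrinsics, pixels), "T" (4x4, takes a point from camera to world coordinates). Camera axes: x right, y up, looking along -z (the intrinsics and any distortion apply to the point x, -y, -z); pixel columns grow to the right and rows downward; lengths in m; the calibration is good to about 2 mm. A picture is of the moment at which its call begins. There is no depth.
- ctrl.finish_job(): hands the job in, once; it reports no verdict.
The state is a dict: "t": time; "q": joint angles; "dq": joint speeds; "effort": joint torques, N m; "tool_pos": TCP position; "tool_rot": TCP orientation; "contact_force": force on the tool from outside, world axes, zero at the start; "wrist_torque": the same for the moment, N m; "opening": finger opening in m.
Only numpy, scipy, OpenCV 4.12 (cv2) and the standard library are available. Lean on these libraries where they do the work, as an engineer would, in place of code of your own. Each camera call takes 0.05 s, during which the arm holds its last target.

## Task

Put the brass master centred at the comparator's ball, flat against its anvil, and press the red zero button while it is there (never press it otherwise), then put the master back on the gauge board and check the aluminium spacer in the comparator the same way, letting go of it there for a second. Then step the spacer along the fixture plate from the blue stop outwards, closing each clamp block up to it in turn, so that all clamp blocks stand square and in line with the stop with gaps one spacer thick (stop to first block, and block to block). Finish with both gauges standing on the gauge board, and leave the other things on the bench alone.

Things in the scene. Friction and masses are not known exactly. Their poses are not given: they have to be found in the camera images.
- comparator: fixed bench comparator: dark base 225 x 190 x 10 (x -145 to +80, y -125 to +65), origin under the seat on its underside. Steel anvil: x -50 to +50, face at y +15 looking to -y, 25 thick, top 45 above the table. Facing it, a sprung steel ball on a white head (x -35 to 35, y -120 to -55, top 55 above the table). The lane between is open along x
- comp_seat (a point): centre of the comparator's seat, on the base's top (10 above the table), where the middle of a gauge's underside belongs, long side along x; axes as the comparator's. Set a gauge down at x about -85 and slide it in along +x: the ball rides over its corner, then presses it flat to the anvil
- plunger (a joint): comparator ball's travel, m: 0 = free, grows as it is pushed back to -y, stop at 0.012; spring 2 N at 0, 4 N at 0.004; about 0.004 with a gauge seated. Ball polished (slides easily), radius 25, centre 35 above the table, free tip at y -11: the free gap to the anvil is 26
- zero_button (a joint): zero button's travel, m: 0 = up, 0.006 = fully down (5 N, springs back); it counts as pressed beyond 0.004
- zero_button_top (a point): top centre of the red zero button, 30 diameter, on the comparator's white head at x = 0, y = -95 of the comparator; pressed straight down
- master: brass master block, 100 (x) x 30 (y) x 40 high, with a square 22 x 22 upright grip, 45 tall, standing in the middle of its top (grip from 40 to 85 above the underside), black; 0.35 kg; origin at the centre of its underside. It starts on the gauge board
- spacer: aluminium spacer block, the same size as the master (100 x 30 x 40), with a square 22 x 22 upright grip, 45 tall, standing in the middle of its top (grip from 40 to 85 above the underside), green; 0.35 kg; origin at the centre of its underside. It starts on the gauge board, beside the master
- board: white gauge board, 125 (x) x 170 (y) x 8, fixed; origin at the centre of its underside; two grey pads at y = -42 and +42, each for one gauge lying along x (either gauge on either pad)
- plate: aluminium fixture plate, fixed, 170 (x) x 450 (y) x 10 high; origin on its underside below the middle of the stop's face. The row runs along +y from there on the line x = 0 (plate x -85 to +85, y -50 to +400), between two thin black lines at x -46 and +46. The blue stop is a fixed block, 90 x 35 x 40, face at y = 0
- stop_face (a point): middle of the blue stop's face at the plate's top (10 above the table); axes as the plate's
- clamp1: clamp block, dark steel, 90 (x) x 45 (y, along the row) x 40 high, with a square 22 x 22 upright grip, 45 tall, standing in the middle of its top (grip from 40 to 85 above the underside), red; about 0.65 kg; origin at the centre of its underside. Two or three are there; clamp1 is nearest the stop, then clamp2, clamp3 (None if absent: the next one takes its place in the row)
- clamp2: clamp block, dark steel, 90 (x) x 45 (y, along the row) x 40 high, with a square 22 x 22 upright grip, 45 tall, standing in the middle of its top (grip from 40 to 85 above the underside), red; about 0.65 kg; origin at the centre of its underside. Two or three are there; clamp1 is nearest the stop, then clamp2, clamp3 (None if absent: the next one takes its place in the row)
- clamp3: clamp block, dark steel, 90 (x) x 45 (y, along the row) x 40 high, with a square 22 x 22 upright grip, 45 tall, standing in the middle of its top (grip from 40 to 85 above the underside), red; about 0.65 kg; origin at the centre of its underside. Two or three are there; clamp1 is nearest the stop, then clamp2, clamp3 (None if absent: the next one takes its place in the row)
- blue_bin: blue plastic bin 140 x 190 x 90, empty; loose bystander, leave it
- red_bin: red plastic bin 140 x 200 x 80, empty; loose bystander, leave it
- oil: yellow bottle, 52 dia x 130; loose bystander, leave it
- screwdriver: screwdriver lying on the table; loose bystander, leave it
- wrench: wrench lying on the table; loose bystander, leave it
- carton: closed cardboard carton 90 x 110 x 60; loose bystander, leave it
- toggle: spare toggle clamp with a red handle, about 160 long; loose bystander, leave it
Things that resemble listed ones, but are neither listed nor needed, are in the scene too. Of the things like the board, leave any that is brown; of the rest the larger one is meant.

How it is judged:
On the way, in this order (a step that is already met when the one before it is completed fails the run):
1. the zero button is pressed while the master is seated in the comparator (x of master in the frame of comp_seat between -0.012 and 0.012 m and y of master in the frame of comp_seat between -0.004 and 0.004 m and z of master in the frame of comp_seat below 0.004 m and angle between the x axis of master and the x axis of comparator, either way round below 0.06 rad and value of joint plunger above 0.002 m and value of joint zero_button above 0.004 m), for 0.1 s.
2. the spacer is seated in the comparator in the master's place, let go (x of spacer in the frame of comp_seat between -0.012 and 0.012 m and y of spacer in the frame of comp_seat between -0.004 and 0.004 m and z of spacer in the frame of comp_seat below 0.004 m and angle between the x axis of spacer and the x axis of comparator, either way round below 0.06 rad and value of joint plunger above 0.002 m and contact force between the fingers and spacer below 0.1 N), for 0.5 s.
3. clamp1 is closed up to the spacer with the right gap to the stop or the block before it (y of clamp1 in the frame of plate between 0.049 and 0.056 m and horizontal distance between clamp1 and spacer below 0.042 m), for 0.2 s.
4. clamp2 is closed up to the spacer with the right gap to the stop or the block before it ((y of clamp2 in the frame of plate between 0.049 and 0.056 m or horizontal distance between clamp2 and clamp1 between 0.0715 and 0.0785 m) and horizontal distance between clamp2 and spacer below 0.042 m), for 0.2 s.
5. clamp3 is closed up to the spacer with the right gap to the stop or the block before it ((y of clamp3 in the frame of plate between 0.049 and 0.056 m or horizontal distance between clamp3 and clamp1 between 0.0715 and 0.0785 m or horizontal distance between clamp3 and clamp2 between 0.0715 and 0.0785 m) and horizontal distance between clamp3 and spacer below 0.042 m), for 0.2 s.
At the end, for the whole second after the job is handed in: each clamp block present has a gap of 30 mm (within 3.5) to the stop or the block before it, is within 10 mm of the row's line and square within 0.07 rad; master and spacer stand upright on the gauge board, centres within 35 mm in x, 75 mm in y of its middle; all at rest (y of clamp1 in the frame of plate between 0.049 and 0.056 m and x of clamp1 in the frame of plate between -0.01 and 0.01 m and angle between the x axis of each of clamp1, clamp2, clamp3 and the x axis of plate, either way round below 0.07 rad and angle between each of clamp1, clamp2, clamp3's own z axis and vertical below 0.05 rad and linear speed of each of clamp1, clamp2, clamp3, master, spacer below 0.01 m/s and (y of clamp2 in the frame of plate between 0.049 and 0.056 m or horizontal distance between clamp2 and clamp1 between 0.0715 and 0.0785 m) and x of clamp2 in the frame of plate between -0.01 and 0.01 m and (y of clamp3 in the frame of plate between 0.049 and 0.056 m or horizontal distance between clamp3 and clamp1 between 0.0715 and 0.0785 m or horizontal distance between clamp3 and clamp2 between 0.0715 and 0.0785 m) and x of clamp3 in the frame of plate between -0.01 and 0.01 m and x of master in the frame of board between -0.035 and 0.035 m and y of master in the frame of board between -0.075 and 0.075 m and z of each of master, spacer in the frame of board below 0.014 m and angle between each of master, spacer's own z axis and vertical below 0.06 rad and x of spacer in the frame of board between -0.035 and 0.035 m and y of spacer in the frame of board between -0.075 and 0.075 m); the robot touches nothing.
It fails at once if the zero button is pressed while the master is not seated (value of joint zero_button above 0.003 m and not (x of master in the frame of comp_seat between -0.012 and 0.012 m and y of master in the frame of comp_seat between -0.004 and 0.004 m and z of master in the frame of comp_seat below 0.004 m and angle between the x axis of master and the x axis of comparator, either way round below 0.06 rad and value of joint plunger above 0.002 m)).
It fails at once if a bystander is moved more than 30 mm (distance of any of blue_bin, red_bin, oil, screwdriver, wrench, carton, toggle from where it was at the start of the episode above 0.03 m).
Of clamp1, clamp2, clamp3 only 2 to 3 are there at a start; the rules pass over those that are not, and their reading is None.
At some moment in a run one of clamp1, clamp2, clamp3 may be knocked a few centimetres aside while the robot is not near it.
Once in a run the grip may slacken for a moment while it holds something.
It also fails if it takes over 210 s, if anything falls off the work surface, if the arm or the gripper's body presses on something with over 40 N, if the wrist force passes 120 N, or if a joint passes its speed limit or range.

## Working session

There is one attempt and no reset: what is moved stays moved. The work goes in short steps, Python scripts to look and compute and a tool call to move; the robot and the scene stay as the last step left them, time stands still between calls to the robot, and variables do not carry over. Pictures are saved under pics/ and viewed, and the job is handed in when it is done.

Besides the shell and the picture viewer there is one more tool, called after "Call:" as name(argument=value, ...), one argument or row to a line, values as JSON. play_rows: Moves the arm, as the interface text tells. Its arguments: {"type":"object","properties":{"motion":{"type":"array"},"newtons":{"type":"number"}},"required":["motion"]}

```bash
ls; mkdir -p pics; python3 - <<'E'
from station import ctrl
import cv2
print(ctrl.get_obs())
for n in ["scene","top","wrist"]:
    r=ctrl.get_image(n); cv2.imwrite(f"pics/{n}0.png",r["color"][:,:,::-1]); print(n,r["mtx"].tolist(),r["T"].round(4).tolist(),[k for k in r])
E
```

```text
pics
{'t': 0.0, 'q': array([ 1.08998407e+00,  5.33511659e-02,  1.61427906e+00,  1.49214965e-06,
        1.47595168e+00, -1.19019166e-01]), 'dq': array([ 0.00107759, -0.00179381,  0.00146558, -0.00073397,  0.00108994,
       -0.00096376]), 'effort': array([-1.01373367e-03, -3.93705046e+01, -3.70165014e+01, -2.11452170e-04,
        7.35145120e-03,  1.18494646e-05]), 'tool_pos': array([0.22094938, 0.5839973 , 0.23007544]), 'tool_rot': array([-5.65102822e-01, -3.08974968e+00,  2.98398294e-03]), 'contact_force': array([ 0.00972789,  0.38893101, -0.70246301]), 'wrist_torque': array([-0.00764093,  0.0387586 ,  0.013175  ]), 'opening': 0.08508011282403671}
scene [[475.2685736468432, 0.0, 324.4003567334252], [0.0, 475.2685736468432, 247.31709228081795], [0.0, 0.0, 1.0]] [[0.6918, -0.5514, 0.4663, 1.2607], [0.7219, 0.5428, -0.4292, -0.6746], [-0.0164, 0.6335, 0.7736, 1.2129], [0.0, 0.0, 0.0, 1.0]] ['color', 'mtx', 'T']
top [[597.0850059801816, 0.0, 308.31268242915166], [0.0, 597.0850059801816, 244.21952025483375], [0.0, 0.0, 1.0]] [[-0.0429, 0.9758, -0.2143, 0.2069], [-0.9991, -0.0431, 0.004, -0.0367], [-0.0053, 0.2143, 0.9768, 1.6455], [0.0, 0.0, 0.0, 1.0]] ['color', 'mtx', 'T']
wrist [[341.7180676806238, 0.0, 314.96267792223784], [0.0, 341.7180676806238, 231.29046324475803], [0.0, 0.0, 1.0]] [[0.3534, -0.9017, -0.2491, 0.1587], [0.9355, 0.34, 0.0965, 0.6081], [-0.0023, -0.2671, 0.9637, 0.372], [0.0, 0.0, 0.0, 1.0]] ['color', 'mtx', 'T']
```

View pics/scene0.png

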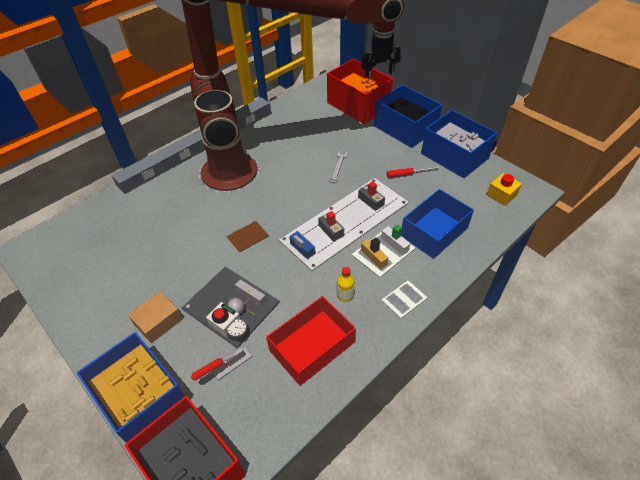

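View pics/top0.png

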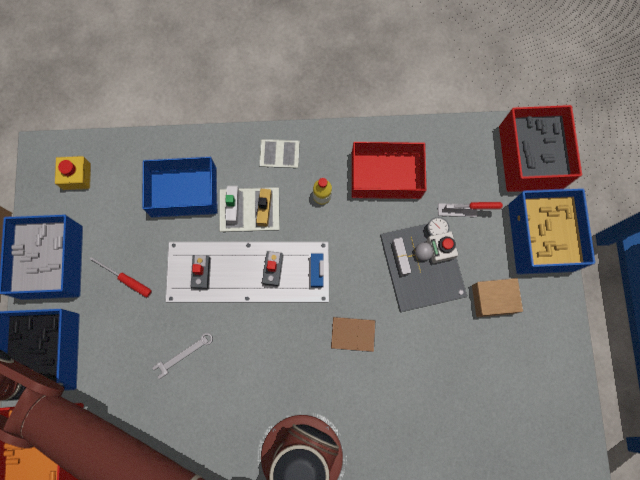

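View pics/wrist0.png

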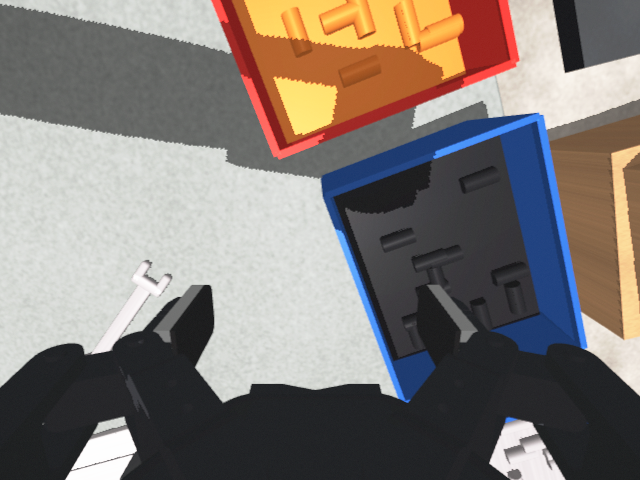

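The top view shows the following:

| Thing | Candidates (pixel) | Choice |
|---|---|---|
| Board | White with gauges (250,208), smaller white (280,153), brown (353,334) | (250,208) |
| Red button | On the comparator head (447,243), on a yellow box (67,168) | (447,243) |
| Master | Brass with black grip (263,205) | (263,205) |
| Spacer | Green grip (231,203) | (231,203) |
| Stop | (317,270) | (317,270) |
| Clamps | (271,268), (199,270) | Only two present |

I'll check these choices in a close crop.

```bash
cat > h.py <<'E'
import numpy as np, cv2
from scipy.spatial.transform import Rotation as R
from station import ctrl
def grab(n,save=None):
    r=ctrl.get_image(n); im=r["color"][:,:,::-1].copy()
    if save: cv2.imwrite(f"pics/{save}.png",im)
    return im,np.array(r["mtx"]),np.array(r["T"])
def ray(uv,z,K,T):
    uv=np.atleast_2d(np.array(uv,float)); d=np.c_[(uv[:,0]-K[0,2])/K[0,0],-(uv[:,1]-K[1,2])/K[1,1],-np.ones(len(uv))]@T[:3,:3].T
    s=(z-T[2,3])/d[:,2]; return T[:3,3]+d*s[:,None]
def proj(P,K,T):
    P=np.atleast_2d(np.array(P,float)); c=(P-T[:3,3])@T[:3,:3]
    return np.c_[K[0,0]*c[:,0]/-c[:,2]+K[0,2],-K[1,1]*c[:,1]/-c[:,2]+K[1,2]]
def blobs(im,hsv_lo,hsv_hi,amin=30,roi=None):
    m=cv2.inRange(cv2.cvtColor(im,cv2.COLOR_BGR2HSV),np.array(hsv_lo),np.array(hsv_hi))
    if roi: 
        mm=np.zeros_like(m); x0,y0,x1,y1=roi; mm[y0:y1,x0:x1]=m[y0:y1,x0:x1]; m=mm
    cs,_=cv2.findContours(m,cv2.RETR_EXTERNAL,cv2.CHAIN_APPROX_NONE)
    return sorted([c for c in cs if cv2.contourArea(c)>=amin],key=cv2.contourArea,reverse=True)
def plan(target,yaw=None,z=None):
    """target xyz of TCP, yaw= world direction angle (deg) of tool y axis; prints shift (cm), turn about tool z (deg)"""
    o=ctrl.get_obs(); p=o["tool_pos"]; Rm=R.from_rotvec(o["tool_rot"]).as_matrix()
    d=Rm.T@(np.array(target)-p)*100
    # full desired rotation: pointing down with tool y at yaw
    if yaw is None: yaw=np.degrees(np.arctan2(Rm[1,1],Rm[0,1]))
    best=None
    for k in (0,180):
        a=np.radians(yaw+k); y=np.array([np.cos(a),np.sin(a),0]); zz=np.array([0,0,-1.]); x=np.cross(y,zz)
        rv=R.from_matrix(Rm.T@np.c_[x,y,zz]).as_rotvec(degrees=True)
        if best is None or np.linalg.norm(rv)<np.linalg.norm(best): best=rv
    print("shift cm",d.round(2).tolist(),"turn deg",best.round(2).tolist())
def st():
    o=ctrl.get_obs(); Rm=R.from_rotvec(o["tool_rot"]).as_matrix()
    print("t",round(o["t"],2),"p",(o["tool_pos"]*1000).round(1),"yaw_y",round(np.degrees(np.arctan2(Rm[1,1],Rm[0,1])),2),"tilt",np.degrees(np.arccos(-Rm[2,2])).round(2),"F",o["contact_force"].round(1),"op",round(o["opening"]*1000,1),"q",o["q"].round(2))
E
python3 - <<'E'
from h import *
im,K,T=grab("top")
c=cv2.resize(im[170:320,150:480],None,fx=2.4,fy=2.4,interpolation=cv2.INTER_CUBIC); cv2.imwrite("pics/topcrop.png",c)
for n,uv,z in [("board",(250,208),.008),("master grip",(263,203),.093),("spacer grip",(230,200),.093),("c1grip",(272,266),.095),("c2grip",(198,268),.095),("stop",(317,270),.05),("btn",(447,243),.06),("ball",(425,252),.06),("anvil",(402,257),.045),("oil",(322,182),.13)]:
    print(n,ray(uv,z,K,T)[0].round(3))
st()
E
```

```text
board [0.679 0.118 0.008]
master grip [0.667 0.075 0.093]
spacer grip [0.679 0.164 0.093]
c1grip [0.493 0.055 0.095]
c2grip [0.496 0.251 0.095]
stop [ 0.484 -0.064  0.05 ]
btn [ 0.542 -0.42   0.06 ]
ball [ 0.519 -0.358  0.06 ]
anvil [ 0.511 -0.297  0.045]
oil [ 0.707 -0.086  0.13 ]
t 0.2 p [221.  584.2 230.5] yaw_y 69.27 tilt 0.07 F [-0.5 -0.3  0.1] op 85.3 q [ 1.09  0.05  1.61 -0.    1.48 -0.12]
```

View pics/topcrop.png

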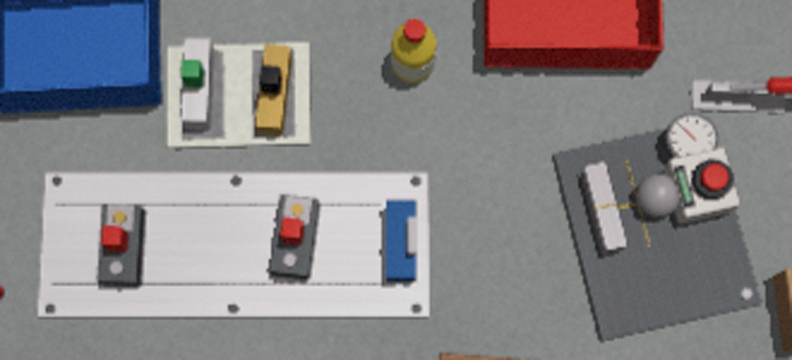

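The crop confirms the choices. The board at (250,208) has two gauges on it, and the comparator anvil, ball and button head are where I expected. I'll move above the plate for closer wrist views.

```bash
python3 - <<'E'
from h import *
plan([.56,.06,.30],0)
E
```

```text
shift cm [-50.25, -37.04, -6.91] turn deg [-0.07, 0.04, 69.27]
```

Call:
play_rows(
  motion=[
    [[-1, -50.2, -37, -7, 0, 0, 69.3], [-1, -50.2, -37, -7, 0, 0, 69.3], [-1, -50.2, -37, -7, 0, 0, 69.3], [-1, -50.2, -37, -7, 0, 0, 69.3], [-1, -50.2, -37, -7, 0, 0, 69.3], [-1, -50.2, -37, -7, 0, 0, 69.3], [-1, -50.2, -37, -7, 0, 0, 69.3], [-1, -50.2, -37, -7, 0, 0, 69.3], [-1, -50.2, -37, -7, 0, 0, 69.3], [-1, -50.2, -37, -7, 0, 0, 69.3], [-1, -50.2, -37, -7, 0, 0, 69.3], [-1, -50.2, -37, -7, 0, 0, 69.3], [-1, -50.2, -37, -7, 0, 0, 69.3], [-1, -50.2, -37, -7, 0, 0, 69.3]],
  ],
)

```text
t: 1.95
tool_pos: [0.5591, 0.0618, 0.3009]
tool_rot: [2.22, 2.223, -0.002]
contact_force: [0.2, -0.4, -0.7]
opening: 0.0856
```

```bash
python3 - <<'E'
from h import *
im,K,T=grab("wrist","w1"); st(); np.savez("w1.npz",K=K,T=T)
E
```

```text
t 2.0 p [559.2  61.6 300.9] yaw_y 0.07 tilt 0.07 F [-0.3  0.5  0.5] op 85.5 q [-0.02 -0.13  1.67 -0.    1.6  -0.02]
```

View pics/w1.png

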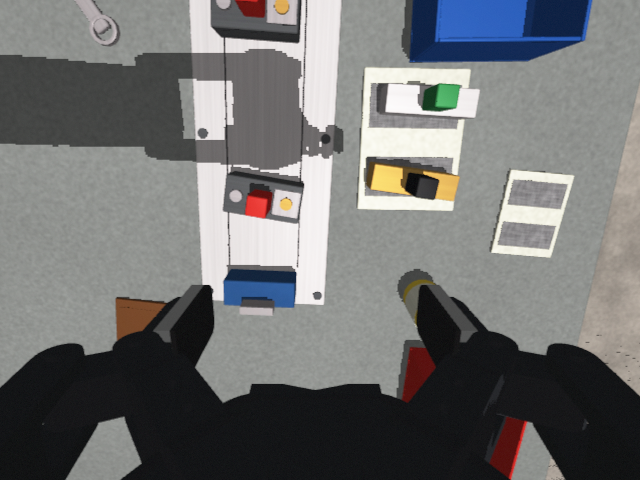

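The wrist view shows the board at (415,140), master (413,183), spacer (432,98), clamp1 (263,197), clamp2 (255,15) and stop (260,288). I'll enlarge it for pixel readings.

```bash
python3 - <<'E'
import cv2
im=cv2.imread("pics/w1.png")
cv2.imwrite("pics/w1a.png",cv2.resize(im[60:220,350:490],None,fx=5,fy=5,interpolation=cv2.INTER_CUBIC)[:,:700][:600])
cv2.imwrite("pics/w1b.png",cv2.resize(im[160:315,190:350],None,fx=5,fy=5,interpolation=cv2.INTER_CUBIC)[:600])
E
```

```text
(no output)
```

View pics/w1a.png

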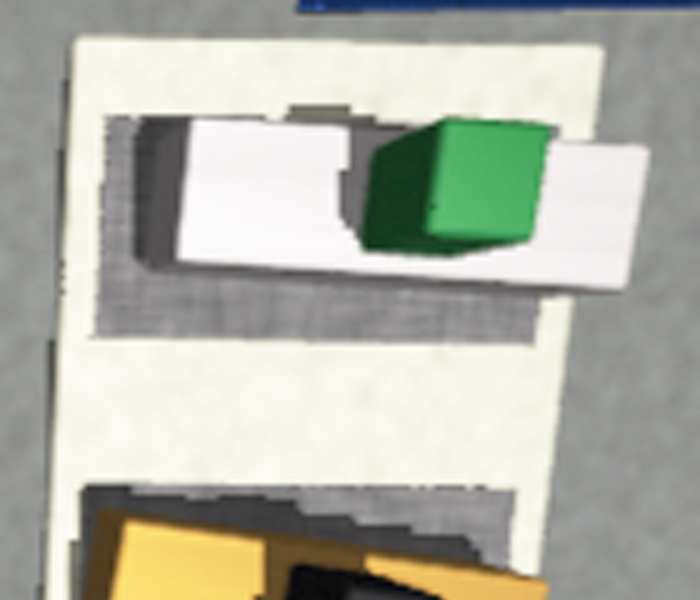

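View pics/w1b.png

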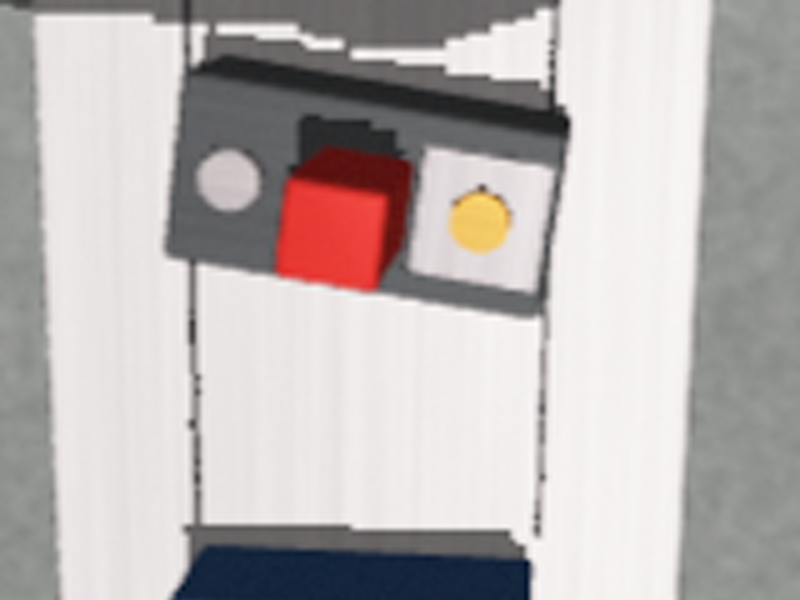

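```bash
cat >> h.py <<'E'
def rect(c,z,K,T):
    """contour -> rect in the plane z: centre mm, sizes mm, angle deg of long side (-90..90)"""
    P=ray(c.reshape(-1,2),z,K,T)[:,:2]*1000
    (cx,cy),(w,h),a=cv2.minAreaRect(P.astype(np.float32))
    if h>w: w,h=h,w; a+=90
    a=(a+90)%180-90
    return np.round([cx,cy,w,h,a],1)
def show(name,im,lo,hi,z,K,T,roi,amin=30):
    for c in blobs(im,lo,hi,amin,roi)[:4]:
        x,y,w,h=cv2.boundingRect(c); print(name,"px",x,y,w,h,"rect",rect(c,z,K,T).tolist())
E
python3 - <<'E'
from h import *
im=cv2.imread("pics/w1.png"); d=np.load("w1.npz");K,T=d["K"],d["T"]
hs=cv2.cvtColor(im,cv2.COLOR_BGR2HSV)
for p in [(445,95),(428,101),(430,185),(418,175),(405,175),(385,178),(400,95),(458,97),(255,207),(262,192),(415,160),(440,120),(230,190)]: print(p,hs[p[1],p[0]],end=' ')
print()
show("spacergrip",im,(50,100,130),(80,255,255),.093,K,T,(420,80,470,115))
show("spacertop",im,(0,0,225),(179,25,255),.048,K,T,(350,60,490,130))
show("mastertop",im,(15,100,190),(35,255,255),.048,K,T,(350,150,480,215))
show("c1grip",im,(0,150,170),(10,255,255),.095,K,T,(230,180,310,225))
show("c2grip",im,(0,150,170),(10,255,255),.095,K,T,(200,0,310,40))
show("stop",im,(100,100,60),(130,255,255),.05,K,T,(210,260,310,320))
show("board",im,(20,5,200),(50,60,255),.008,K,T,(350,60,490,215),100)
E
```

```text
(445, 95) [ 67 140 179] (428, 101) [ 69 174  57] (430, 185) [165   9  55] (418, 175) [ 0 16 16] (405, 175) [ 19 153 100] (385, 178) [ 23 141 250] (400, 95) [  0   4 247] (458, 97) [ 52  18 212] (255, 207) [  1 198 232] (262, 192) [  1 215  90] (415, 160) [150   3 150] (440, 120) [165   4 144] (230, 190) [110   8  96] 
spacergrip px 436 84 24 24 rect [685.9, 167.1, 20.7, 19.8, 86.3]
spacertop px 362 68 108 62 rect [667.3, 168.0, 111.8, 61.8, 0.1]
spacertop px 386 84 93 33 rect [685.9, 167.0, 97.8, 28.2, -3.4]
spacertop px 457 120 7 10 rect [719.5, 142.0, 9.8, 5.9, 86.8]
mastertop px 371 164 39 31 rect [648.3, 81.7, 45.8, 28.9, -8.0]
mastertop px 423 171 37 30 rect [702.3, 74.2, 42.5, 28.6, -8.1]
c1grip px 245 196 22 22 rect [498.5, 59.0, 21.2, 20.3, -9.5]
stop px 224 269 72 39 rect [490.2, -54.1, 89.0, 48.9, -2.5]
board px 358 67 113 144 rect [677.7, 122.0, 168.4, 123.5, 89.2]
```

```bash
python3 - <<'E'
from h import *
d=np.load("w1.npz");K,T=d["K"],d["T"]
im=cv2.imread("pics/w1.png")
cv2.imwrite("pics/w1c.png",cv2.resize(im[260:315,210:310],None,fx=7,fy=7,interpolation=cv2.INTER_CUBIC))
P=ray([(227.2,160),(229.6,264),(300.4,160),(297.6,267),(231,269.4),(296,272.4)],.01,K,T)[:,:2]*1000
print(P.round(1).tolist())
# plate edges by rows
hs=cv2.cvtColor(im,cv2.COLOR_BGR2HSV); m=cv2.inRange(hs,(0,0,200),(179,25,255))
L=[];Rr=[]
for r in list(range(220,260)):
    xs=np.where(m[r,180:350])[0]+180; L.append((xs.min()-.5,r)); Rr.append((xs.max()+.5,r))
for E in (L,Rr):
    p=ray(E,.01,K,T)[:,:2]*1000; print(cv2.fitLine(p.astype(np.float32),cv2.DIST_HUBER,0,.01,.01).ravel().round(4))
E
```

```text
[[450.6, 100.5], [444.6, -37.3], [541.5, 100.7], [536.4, -41.4], [446.0, -45.1], [534.1, -49.3]]
[ 5.180000e-02  9.987000e-01  4.076949e+02 -2.146700e+00]
[ 3.650000e-02  9.993000e-01  5.756872e+02 -1.203300e+00]
```

View pics/w1c.png

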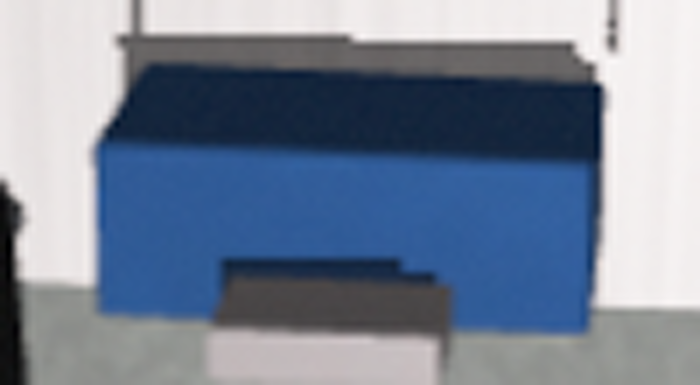

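```bash
python3 - <<'E'
from h import *
d=np.load("w1.npz");K,T=d["K"],d["T"]
P=ray([(224,280.4),(294.6,283)],.05,K,T)*1000;print(P.round(1))
P=ray([(231.4,269.3),(296.1,272.1)],.01,K,T)*1000;print(P.round(1))
plan([.50,-.41,.25],14)
E
```

```text
[[446.9 -43.7  50. ]
 [534.6 -46.9  50. ]]
[[446.5 -45.   10. ]
 [534.2 -48.9  10. ]]
shift cm [-47.15, -5.97, 5.15] turn deg [-0.04, 0.06, -13.93]
```

Call:
play_rows(
  motion=[
    [[-1, -47.1, -6, 5, 0, 0, -14], [-1, -47.1, -6, 5, 0, 0, -14], [-1, -47.1, -6, 5, 0, 0, -14], [-1, -47.1, -6, 5, 0, 0, -14], [-1, -47.1, -6, 5, 0, 0, -14], [-1, -47.1, -6, 5, 0, 0, -14], [-1, -47.1, -6, 5, 0, 0, -14], [-1, -47.1, -6, 5, 0, 0, -14], [-1, -47.1, -6, 5, 0, 0, -14], [-1, -47.1, -6, 5, 0, 0, -14], [-1, -47.1, -6, 5, 0, 0, -14]],
  ],
)

```text
t: 3.38
tool_pos: [0.5004, -0.4081, 0.2519]
tool_rot: [1.93, 2.478, -0.002]
contact_force: [0.0, -0.2, 0.8]
opening: 0.0849
```

```bash
python3 - <<'E'
from h import *
im,K,T=grab("wrist","w2"); st(); np.savez("w2.npz",K=K,T=T)
E
```

```text
t 3.42 p [ 500.4 -408.2  252. ] yaw_y 14.18 tilt 0.08 F [ 0.2 -0.2  0.1] op 85.9 q [-0.8   0.09  1.54 -0.    1.51 -1.05]
```

View pics/w2.png

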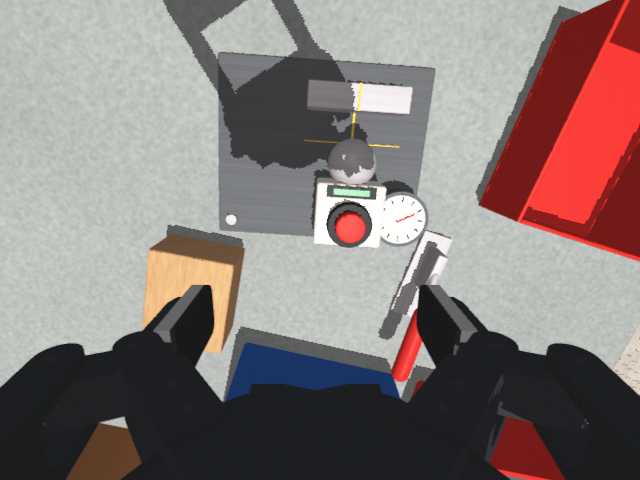

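The comparator base corners are near (219,53), (434,68) and (219,230). The anvil is at (360,97), ball (352,160), button (351,228) and dial (401,217). I'll take a close crop.

```bash
python3 - <<'E'
import cv2
im=cv2.imread("pics/w2.png")
cv2.imwrite("pics/w2a.png",cv2.resize(im[40:190,200:440],None,fx=3.3,fy=3.3,interpolation=cv2.INTER_CUBIC))
cv2.imwrite("pics/w2b.png",cv2.resize(im[130:255,300:440],None,fx=4.5,fy=4.5,interpolation=cv2.INTER_CUBIC))
E
```

```text
(no output)
```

View pics/w2a.png

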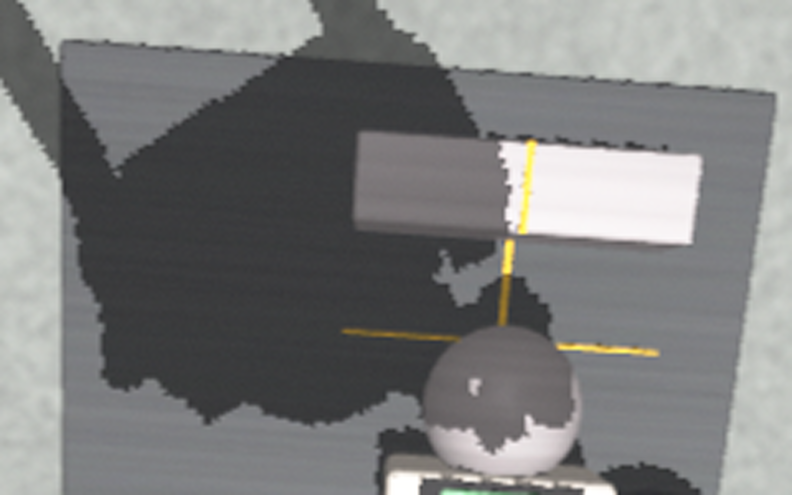

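View pics/w2b.png

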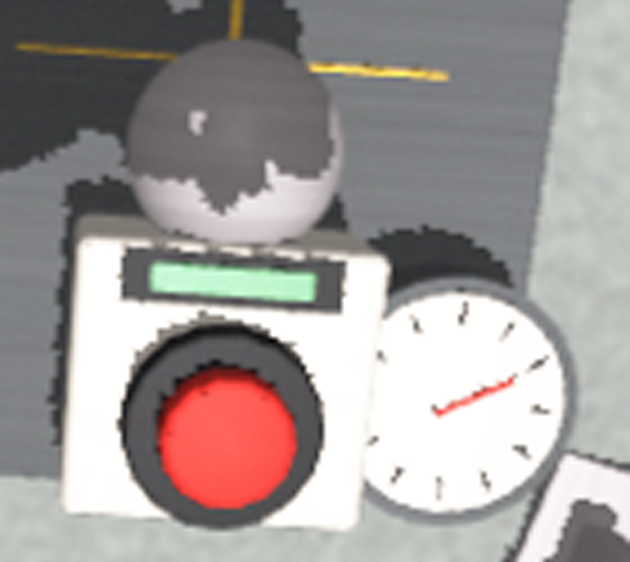

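```bash
python3 - <<'E'
from h import *
d=np.load("w2.npz");K,T=d["K"],d["T"]
f=lambda L:[(200+a/3.3-.35,40+b/3.3-.35) for a,b in L]
A=ray(f([(359,131),(702,156),(692,243),(354,220)]),.045,K,T)[:,:2]*1000
ang=lambda v:np.degrees(np.arctan2(v[1],v[0]))
print("anvil",A.round(1).tolist(),ang(A[1]-A[0]),ang(A[2]-A[3]),np.linalg.norm(A[1]-A[0]),"front mid",(A[2]+A[3])/2,"back mid",(A[0]+A[1])/2)
B=ray(f([(61,41),(776,94)]),.01,K,T)[:,:2]*1000
print("base",B.round(1).tolist(),ang(B[1]-B[0]),np.linalg.norm(B[1]-B[0]))
Y=ray(f([(342,331),(659,353),(509,240),(503,322)]),.01,K,T)[:,:2]*1000
print("yl",Y.round(1).tolist(),ang(Y[1]-Y[0]),np.linalg.norm(Y[1]-Y[0]),ang(Y[2]-Y[3]))
yaw=np.radians(np.mean([ang(A[1]-A[0]),ang(A[2]-A[3]),ang(B[1]-B[0]),ang(Y[1]-Y[0])]))
ex=np.array([np.cos(yaw),np.sin(yaw)]);ey=np.array([-ex[1],ex[0]])
print("yaw",np.degrees(yaw))
print("origin from anvil front",(A[2]+A[3])/2-15*ey,"from back",(A[0]+A[1])/2-40*ey,"from base",B[0]+145*ex-65*ey,B[1]-80*ex-65*ey, "yl mid",(Y[0]+Y[1])/2)
b=ray([(300+228/4.5,130+438/4.5)],.065,K,T)[0,:2]*1000
print("btn@65",b)
im=cv2.imread("pics/w2.png"); show("btn",im,(0,100,190),(10,255,255),.065,K,T,(320,200,380,255)); show("btn60",im,(0,100,190),(10,255,255),.060,K,T,(320,200,380,255))
for z in (.055,.06,.065,.07): print(z,ray([(300+228/4.5,130+438/4.5)],z,K,T)[0].round(4)*1000)
E
```

```text
anvil [[465.9, -294.2], [562.9, -276.5], [567.6, -299.7], [470.2, -317.8]] 10.35779010403804 10.54396044562013 98.64402850625211 front mid [ 518.91738172 -308.76646588] back mid [ 514.37915235 -285.37182687]
base [[368.8, -287.1], [587.4, -247.2]] 10.347788848648165 222.17704701443
yl [[473.2, -349.7], [576.3, -330.8], [518.6, -309.0], [523.7, -334.0]] 10.37897035194229 104.86937492061332 101.54421267364897
yaw 10.407127437562156
origin from anvil front [ 521.62700418 -323.51970099] from back [ 521.60481224 -324.71378715] from base [ 523.14981776 -324.82435267] [ 520.41475329 -325.56062975] yl mid [ 524.73927928 -340.25841037]
btn@65 [ 540.40331986 -418.70135478]
btn px 336 214 30 29 rect [540.5, -419.6, 29.0, 28.9, 14.2]
btn60 px 336 214 30 29 rect [541.3, -420.7, 29.4, 29.3, 14.2]
0.055 [ 542.1 -421.    55. ]
0.06 [ 541.3 -419.9   60. ]
0.065 [ 540.4 -418.7   65. ]
0.07 [ 539.6 -417.5   70. ]
```

```bash
python3 - <<'E'
from h import *
plan([.6745,.078,.14],-8)
E
```

```text
shift cm [42.88, 28.8, 11.12] turn deg [-0.01, 0.09, 22.18]
```

Call:
play_rows(
  motion=[
    [[-1, 42.9, 28.8, 0, 0, 0, 22.2], [-1, 42.9, 28.8, 0, 0, 0, 22.2], [-1, 42.9, 28.8, 0, 0, 0, 22.2], [-1, 42.9, 28.8, 0, 0, 0, 22.2], [-1, 42.9, 28.8, 0, 0, 0, 22.2], [-1, 42.9, 28.8, 0, 0, 0, 22.2], [-1, 42.9, 28.8, 0, 0, 0, 22.2], [-1, 42.9, 28.8, 0, 0, 0, 22.2], [-1, 42.9, 28.8, 0, 0, 0, 22.2], [-1, 42.9, 28.8, 0, 0, 0, 22.2], [-1, 42.9, 28.8, 11.1, 0, 0.1, 22.2], [-1, 42.9, 28.8, 11.1, 0, 0.1, 22.2], [-1, 42.9, 28.8, 11.1, 0, 0.1, 22.2], [-1, 42.9, 28.8, 11.1, 0, 0.1, 22.2]],
  ],
)

```text
t: 5.18
tool_pos: [0.6755, 0.077, 0.1428]
tool_rot: [2.371, 2.058, 0.004]
contact_force: [-0.1, -0.9, -0.1]
opening: 0.0848
```

```bash
python3 - <<'E'
from h import *
im,K,T=grab("wrist","w3"); st();plan([.6745,.078,.056],-8)
for z,n in((.093,'grip'),):
  print(proj([[.6745,.078,.093]],K,T))
E
```

```text
t 5.22 p [676.3  77.3 144. ] yaw_y -8.07 tilt 0.3 F [0.1 0.  0.8] op 85.6 q [0.   0.24 1.55 0.   1.34 0.15]
shift cm [0.04, -0.23, 8.8] turn deg [0.3, -0.05, -0.07]
[[311.25804516 253.48642501]]
```

View pics/w3.png

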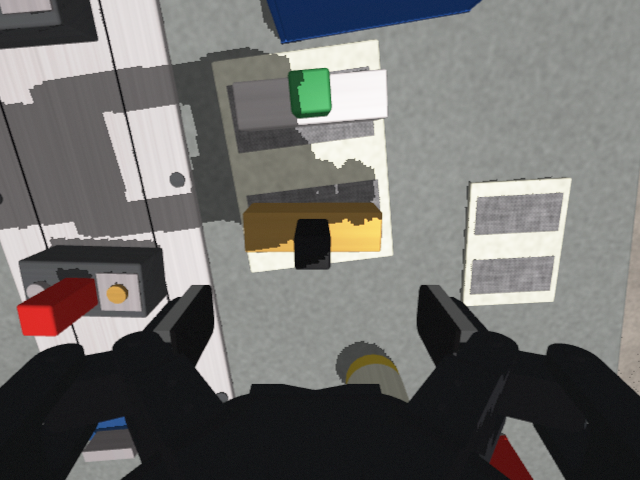

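The wrist view shows the master grip centred at about (313,258), against a predicted (311,253), so it sits about 2 mm lower in y.

```bash
python3 - <<'E'
from h import *
im,K,T=grab("wrist"); cv2.imwrite("pics/w3a.png",cv2.resize(im[190:280,235:395],None,fx=5,fy=5,interpolation=cv2.INTER_CUBIC))
np.savez("w3.npz",K=K,T=T)
E
```

```text
(no output)
```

View pics/w3a.png

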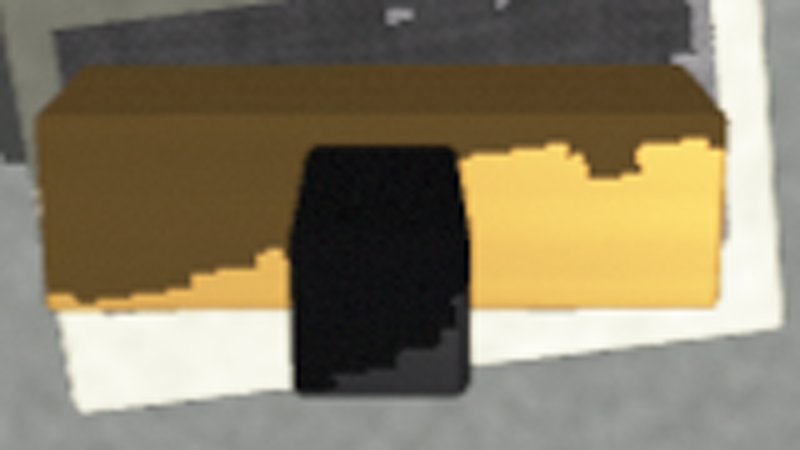

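```bash
python3 - <<'E'
from h import *
d=np.load("w3.npz");K,T=d["K"],d["T"]
P=ray([(235+a/5-.4,190+b/5-.4) for a,b in [(38,116),(727,122),(720,308),(48,308)]],.048,K,T)[:,:2]*1000
v=(P[1]+P[2]-P[0]-P[3]); print(P.round(1).tolist(),P.mean(0),np.degrees(np.arctan2(v[1],v[0])))
st()
plan([.6745,.0772,.056],-8)
E
```

```text
[[628.6, 99.6], [725.6, 84.9], [722.1, 57.1], [624.4, 71.1]] [675.16558336  78.1646578 ] -8.373976382595888
t 5.28 p [676.5  77.5 144.4] yaw_y -8.06 tilt 0.34 F [ 0.2 -0.3  0.5] op 85.0 q [0.   0.24 1.55 0.   1.34 0.15]
shift cm [-0.07, -0.25, 8.84] turn deg [0.34, -0.06, -0.06]
```

Call:
play_rows(
  motion=[
    [[-1, 0, -0.2, 4.4, 0.3, 0, -0.2], [-1, 0, -0.2, 8.8, 0.3, 0, -0.2], [-1, 0, -0.2, 8.8, 0.3, 0, -0.2], [-1, 0, -0.2, 8.8, 0.3, 0, -0.2], [-1, 0, -0.2, 8.8, 0.3, 0, -0.2]],
  ],
)

```text
t: 5.9
tool_pos: [0.6774, 0.0778, 0.0602]
tool_rot: [2.366, 2.062, 0.009]
contact_force: [0.3, 0.1, -0.1]
opening: 0.0851
```

```bash
python3 - <<'E'
from h import *
st();plan([.675,.0780,.056],-8.3)
E
```

```text
t 5.9 p [677.4  77.8  60.2] yaw_y -7.86 tilt 0.37 F [ 0.3  0.1 -0.1] op 85.1 q [0.   0.33 1.6  0.   1.21 0.14]
shift cm [-0.02, -0.25, 0.42] turn deg [0.36, -0.1, 0.44]
```

Call:
play_rows(
  motion=[
    [[-1, 0, -0.5, 0.7, 0.3, -0.1, 0.3], [-1, 0, -0.5, 0.7, 0.3, -0.1, 0.3], [1, 0, -0.5, 0.7, 0.3, -0.1, 0.3], [1, 0, -0.5, 0.7, 0.3, -0.1, 0.3], [1, 0, -0.5, 0.7, 0.3, -0.1, 0.3], [1, 0, -0.5, 0.7, 0.3, -0.1, 0.3], [1, 0, -0.5, 0.7, 0.3, -0.1, 0.3], [1, 0, -0.5, 0.7, 0.3, -0.1, 0.3]],
  ],
  newtons=70,
)

```text
t: 6.9
tool_pos: [0.6729, 0.0785, 0.0535]
tool_rot: [2.373, 2.057, 0.002]
contact_force: [1.7, -0.1, 1.0]
opening: 0.0207
```

```bash
python3 - <<'E'
from h import *
st();im,K,T=grab("wrist","w4")
E
```

```text
t 6.9 p [672.9  78.5  53.5] yaw_y -8.16 tilt 0.11 F [ 1.7 -0.1  1. ] op 20.7 q [ 0.01  0.33  1.61 -0.    1.2   0.15]
```

View pics/w4.png

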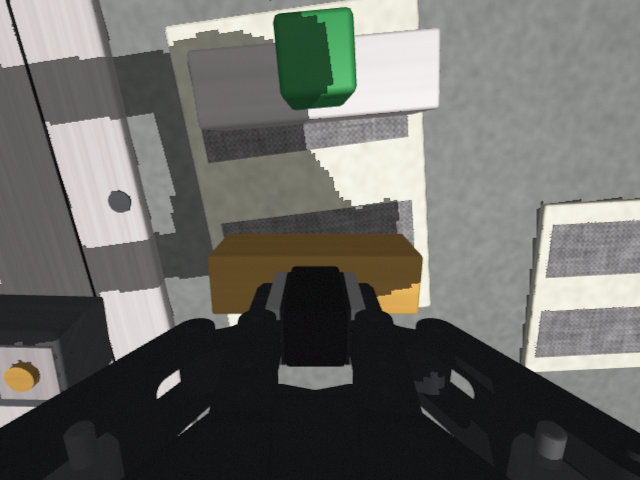

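```bash
cat >> h.py <<'E'
C0=np.array([521.6,-324.3]);CY=10.4
P0=np.array([490.5,-46.2]);PY=-2.35
def cpt(x,y,o=C0,a=CY):
    a=np.radians(a);ex=np.array([np.cos(a),np.sin(a)]);ey=np.array([-ex[1],ex[0]]);return o+x*ex+y*ey
def cinv(p,o=C0,a=CY):
    a=np.radians(a);ex=np.array([np.cos(a),np.sin(a)]);ey=np.array([-ex[1],ex[0]]);d=np.array(p[:2])-o;return np.array([d@ex,d@ey])
def plc(x,y,z,o=C0,a=CY):
    p=cpt(x,y,o,a)/1000; plan([p[0],p[1],z],a)
E
python3 - <<'E'
from h import *
plc(-87,-1.5,.16)
E
```

```text
shift cm [-44.93, -17.44, -10.69] turn deg [0.12, 0.01, -18.56]
```

Call:
play_rows(
  motion=[
    [[1, 0, 0, -5, 0, 0, 0], [1, 0, 0, -15, 0, 0, 0], [1, 0, 0, -15, 0, 0, 0], [1, -44.9, -17.4, -15, 0, 0, -18.6], [1, -44.9, -17.4, -15, 0, 0, -18.6], [1, -44.9, -17.4, -15, 0, 0, -18.6], [1, -44.9, -17.4, -15, 0, 0, -18.6], [1, -44.9, -17.4, -15, 0, 0, -18.6], [1, -44.9, -17.4, -15, 0, 0, -18.6], [1, -44.9, -17.4, -15, 0, 0, -18.6], [1, -44.9, -17.4, -15, 0, 0, -18.6], [1, -44.9, -17.4, -15, 0, 0, -18.6], [1, -44.9, -17.4, -15, 0, 0, -18.6], [1, -44.9, -17.4, -8, 0.1, 0, -18.6], [1, -44.9, -17.4, -5, 0.1, 0, -18.6], [1, -44.9, -17.4, -5, 0.1, 0, -18.6], [1, -44.9, -17.4, -5, 0.1, 0, -18.6]],
  ],
)

```text
t: 9.07
tool_pos: [0.4381, -0.3414, 0.1048]
tool_rot: [2.007, 2.414, -0.0]
contact_force: [0.3, 0.2, -3.4]
opening: 0.0213
```

```bash
python3 - <<'E'
from h import *
st();im,K,T=grab("wrist","w5"); np.savez("w5.npz",K=K,T=T)
plc(-87,-1.5,.057)
E
```

```text
t 9.07 p [ 438.1 -341.4  104.8] yaw_y 10.52 tilt 0.16 F [ 0.3  0.2 -3.4] op 21.3 q [-0.8  -0.    1.89  0.    1.25 -0.98]
shift cm [0.11, -0.22, 4.87] turn deg [0.15, 0.21, 0.1]
```

View pics/w5.png

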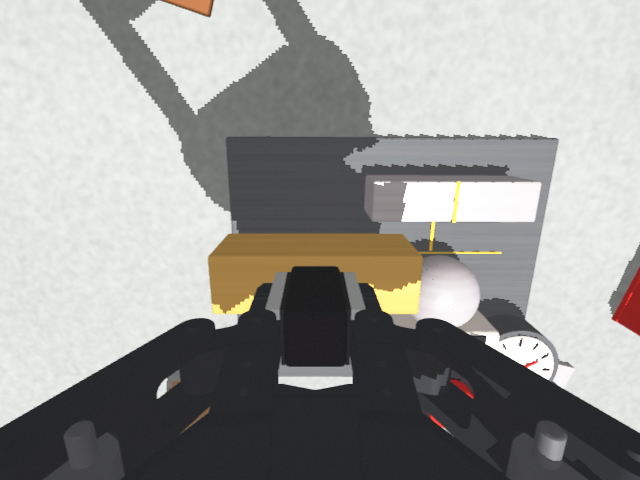

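```bash
python3 - <<'E'
from h import *
d=np.load("w5.npz");K,T=d["K"],d["T"]
im=cv2.imread("pics/w5.png")
cv2.imwrite("pics/w5a.png",cv2.resize(im[160:320,340:560],None,fx=3.5,fy=3.5,interpolation=cv2.INTER_CUBIC))
for p in ray([(404,221),(537,221),(541,182),(452,221)],.045,K,T)*1000: print(cinv(p))
E
```

```text
[-30.24242668  16.2369595 ]
[50.56589192 16.42996235]
[48.71025293 40.06989212]
[-1.08777299 16.30659257]
```

View pics/w5a.png

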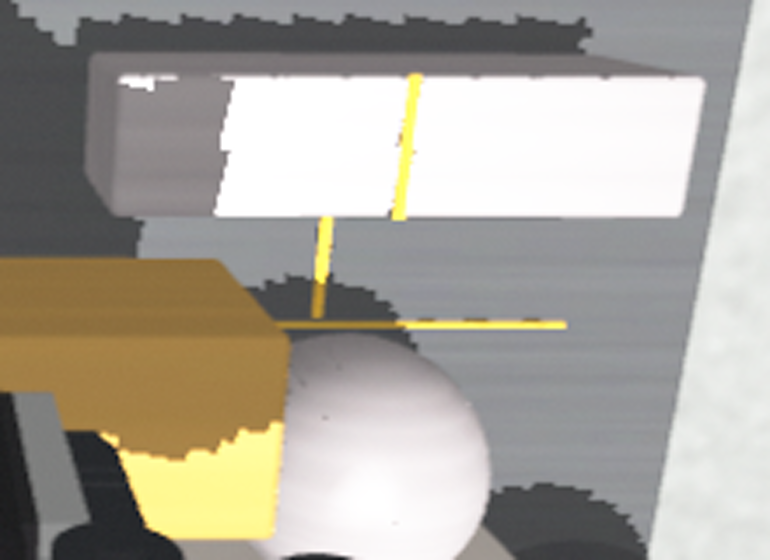

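Call:
play_rows(
  motion=[
    [[1, 0.15, -0.1, 2.5, 0.1, 0.1, 0.1], [1, 0.15, -0.1, 4.0, 0.1, 0.1, 0.1], [1, 0.15, -0.1, 4.6, 0.1, 0.1, 0.1], [1, 0.15, -0.1, 4.85, 0.1, 0.1, 0.1], [1, 0.15, -0.1, 4.85, 0.1, 0.1, 0.1], [1, 0.15, -0.1, 4.85, 0.1, 0.1, 0.1], [1, 0.15, -0.1, 4.85, 0.1, 0.1, 0.1]],
  ],
)

```text
t: 10.0
tool_pos: [0.4376, -0.3411, 0.0577]
tool_rot: [2.009, 2.411, -0.001]
contact_force: [0.4, -0.2, -3.3]
opening: 0.0212
```

```bash
python3 - <<'E'
from h import *
st();o=ctrl.get_obs();print(cinv(o["tool_pos"]*1000))
plc(0,-0.7,.056)
E
```

```text
t 10.0 p [ 437.6 -341.1   57.7] yaw_y 10.4 tilt 0.17 F [ 0.4 -0.2 -3.3] op 21.2 q [-0.8   0.06  1.91 -0.    1.17 -0.98]
[-85.62204888  -1.39294031]
shift cm [0.07, 8.56, 0.18] turn deg [0.08, 0.15, 0.0]
```

Call:
play_rows(
  motion=[
    [[1, 0.05, 0, 0.25, 0.1, 0.1, 0], [1, 0.05, 0, 0.25, 0.1, 0.1, 0], [1, 0.05, 1, 0.2, 0.1, 0.1, 0], [1, 0.05, 2, 0.2, 0.1, 0.1, 0], [1, 0.05, 2.8, 0.2, 0.1, 0.1, 0], [1, 0.05, 3.6, 0.2, 0.1, 0.1, 0], [1, 0.05, 4.4, 0.2, 0.1, 0.1, 0], [1, 0.05, 5.2, 0.2, 0.1, 0.1, 0], [1, 0.05, 6.0, 0.2, 0.1, 0.1, 0], [1, 0.05, 7, 0.2, 0.1, 0.1, 0], [1, 0.05, 8, 0.2, 0.1, 0.1, 0], [1, 0.05, 8.55, 0.2, 0.1, 0.1, 0], [1, 0.05, 8.55, 0.2, 0.1, 0.1, 0], [1, 0.05, 8.55, 0.2, 0.1, 0.1, 0], [1, 0.05, 8.55, 0.2, 0.1, 0.1, 0]],
  ],
)

```text
t: 11.88
tool_pos: [0.5222, -0.324, 0.0554]
tool_rot: [-2.011, -2.413, -0.002]
contact_force: [1.9, 5.2, -0.3]
opening: 0.0213
```

```bash
python3 - <<'E'
from h import *
st();o=ctrl.get_obs();print(cinv(o["tool_pos"]*1000))
im,K,T=grab("wrist","w6"); np.savez("w6.npz",K=K,T=T)
E
```

```text
t 11.88 p [ 522.2 -324.    55.4] yaw_y 10.4 tilt 0.09 F [ 1.9  5.2 -0.3] op 21.3 q [-0.68  0.2   1.77  0.    1.18 -0.86]
[0.67442273 0.21263743]
```

View pics/w6.png

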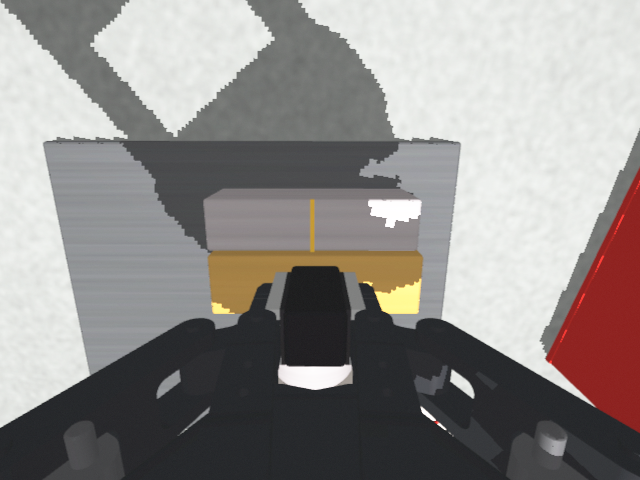

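The master is seated flat against the anvil, and the anvil centre mark at (312,225) lines up with the grip at (315,318). I'll release and lift.

Call:
play_rows(
  motion=[
    [[0, 0, 0, 0, 0, 0, 0], [-1, 0, 0, 0, 0, 0, 0], [-1, 0, 0, 0, 0, 0, 0], [-1, 0, 0, 0, 0, 0, 0], [-1, 0, 0, -3, 0, 0, 0], [-1, 0, 0, -9, 0, 0, 0], [-1, 0, 0, -14, 0, 0, 0], [-1, -5, 0, -14, 0, 0, 0], [-1, -5, 0, -14, 0, 0, 0], [-1, -5, 0, -14, 0, 0, 0]],
  ],
)

```text
t: 13.18
tool_pos: [0.5307, -0.373, 0.1945]
tool_rot: [-2.01, -2.412, -0.003]
contact_force: [-0.8, -0.5, 0.0]
opening: 0.0854
```

```bash
python3 - <<'E'
from h import *
im,K,T=grab("wrist","w7"); np.savez("w7.npz",K=K,T=T); st()
E
```

```text
t 13.22 p [ 530.7 -372.6  194.4] yaw_y 10.4 tilt 0.16 F [0.9 0.2 0. ] op 85.2 q [-0.73  0.13  1.59  0.    1.42 -0.91]
```

View pics/w7.png

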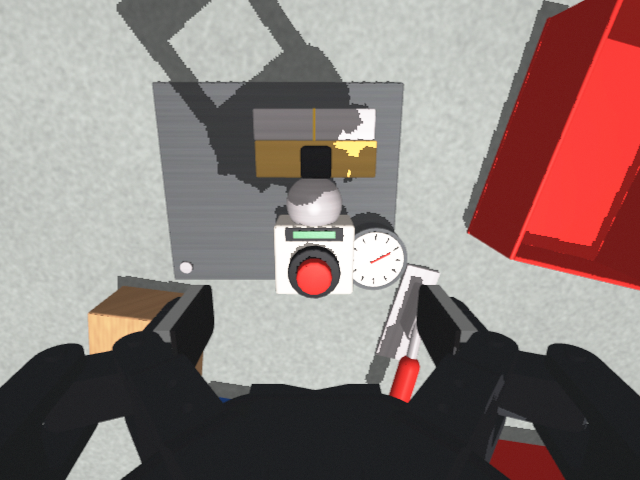

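The master sits flat at (315,158), aligned with the anvil. The button top is at (314,277).

```bash
python3 - <<'E'
from h import *
d=np.load("w7.npz");K,T=d["K"],d["T"]
im=cv2.imread("pics/w7.png");show("btn",im,(0,100,190),(10,255,255),.068,K,T,(285,240,345,300))
show("mas",im,(15,100,80),(35,255,255),.050,K,T,(240,120,390,185))
p=cpt(0,-95)/1000; print(p); d0=ray([(314.5,276.8)],.068,K,T)[0];print(d0)
plan([p[0],p[1],.085],CY)
E
```

```text
btn px 297 263 35 32 rect [539.5, -420.7, 28.8, 28.3, 10.4]
mas px 255 120 122 58 rect [521.3, -316.0, 99.0, 45.2, 10.4]
[ 0.53874932 -0.41773929]
[ 0.53956409 -0.41891017  0.068     ]
shift cm [-4.62, -0.02, 10.93] turn deg [0.01, -0.16, 0.0]
```

Call:
play_rows(
  motion=[
    [[1, -4.65, 0, 0, 0, -0.1, 0], [1, -4.65, 0, 4, 0, -0.1, 0], [1, -4.65, 0, 8, 0, -0.1, 0], [1, -4.65, 0, 10.5, 0, -0.1, 0], [1, -4.65, 0, 10.5, 0, -0.1, 0], [1, -4.65, 0, 10.5, 0, -0.1, 0], [1, -4.65, 0, 10.5, 0, -0.1, 0], [1, -4.65, 0, 10.5, 0, -0.1, 0]],
  ],
)

```text
t: 14.22
tool_pos: [0.5397, -0.4186, 0.091]
tool_rot: [2.01, 2.412, 0.001]
contact_force: [1.1, 1.2, 0.1]
opening: -0.0002
```

```bash
python3 - <<'E'
from h import *
im,K,T=grab("wrist","w8"); st()
im,K,T=grab("scene"); u=proj([[.539,-.418,.07]],K,T)[0].astype(int); print(u)
cv2.imwrite("pics/s8.png",cv2.resize(im[u[1]-70:u[1]+50,u[0]-80:u[0]+80],None,fx=5,fy=5,interpolation=cv2.INTER_CUBIC))
E
```

```text
t 14.28 p [ 539.5 -418.5   90.6] yaw_y 10.4 tilt 0.08 F [ 0.3 -0.2  1.4] op -0.2 q [-0.77  0.3   1.58  0.    1.26 -0.95]
[218 314]
```

View pics/s8.png

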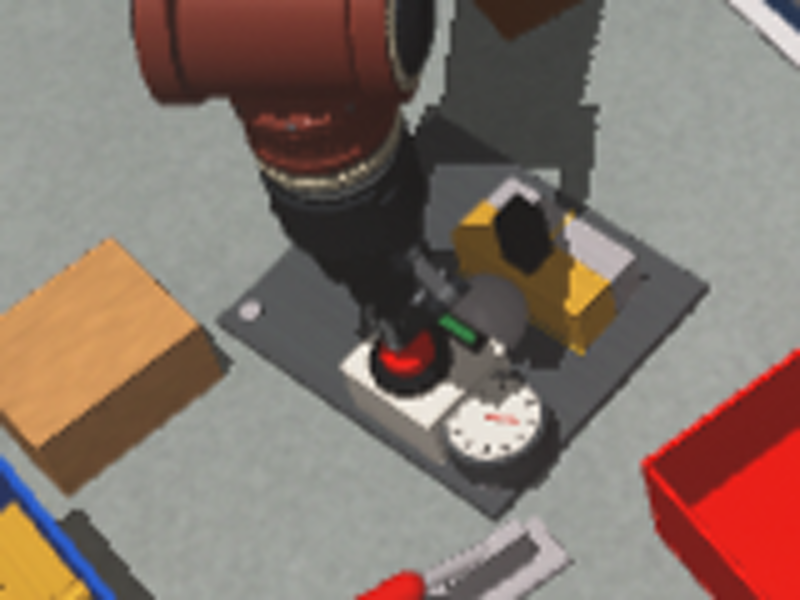

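The tips are centred over the red button, and the master is seated behind it. I'll press in small steps.

Call:
play_rows(
  motion=[
    [[1, 0, 0, 1.5, 0, 0, 0], [1, 0, 0, 2, 0, 0, 0], [1, 0, 0, 2.3, 0, 0, 0], [1, 0, 0, 2.5, 0, 0, 0], [1, 0, 0, 2.6, 0, 0, 0], [1, 0, 0, 2.6, 0, 0, 0], [1, 0, 0, 2.6, 0, 0, 0]],
  ],
)

```text
t: 15.2
tool_pos: [0.5398, -0.4188, 0.0706]
tool_rot: [2.01, 2.414, 0.0]
contact_force: [-11.2, 10.8, 27.8]
opening: -0.0
```

```bash
python3 - <<'E'
from h import *
st()
im,K,T=grab("scene"); u=(218,314)
cv2.imwrite("pics/s9.png",cv2.resize(im[u[1]-70:u[1]+50,u[0]-80:u[0]+80],None,fx=5,fy=5,interpolation=cv2.INTER_CUBIC))
E
```

```text
t 15.2 p [ 539.8 -418.8   70.6] yaw_y 10.42 tilt 0.02 F [-11.2  10.8  27.8] op -0.0 q [-0.77  0.32  1.59  0.    1.23 -0.95]
```

View pics/s9.png

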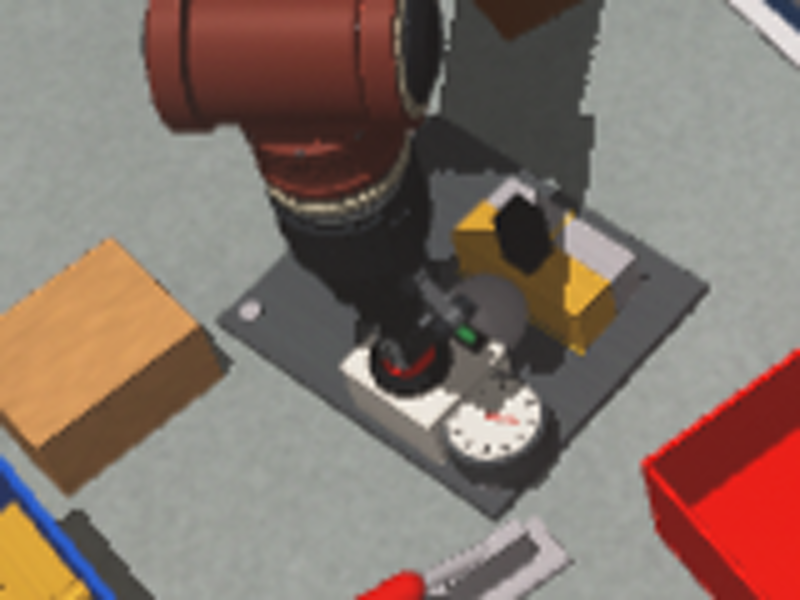

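Call:
play_rows(
  motion=[
    [[1, 0, 0, -0.1, 0, 0, 0], [1, 0, 0, -0.1, 0, 0, 0], [1, 0, 0, -0.1, 0, 0, 0]],
  ],
)

```text
t: 15.62
tool_pos: [0.5402, -0.4191, 0.0716]
tool_rot: [2.01, 2.413, 0.0]
contact_force: [0.9, 0.2, 4.0]
opening: 0.0003
```

Call:
play_rows(
  motion=[
    [[1, 0, 0, -0.2, 0, 0, 0], [1, 0, 0, -0.2, 0, 0, 0], [1, 0, 0, -0.2, 0, 0, 0]],
  ],
)

```text
t: 16.0
tool_pos: [0.5402, -0.4191, 0.0733]
tool_rot: [2.01, 2.413, 0.0]
contact_force: [0.1, -0.3, 3.7]
opening: -0.0
```

The force was 4 N and 3.7 N on the way back up, so the button went through its full spring travel with the master seated. I'll go up and re-grip the master.

```bash
python3 - <<'E'
from h import *
plan([.5222,-.324,.15],CY)
E
```

```text
shift cm [9.67, -0.04, -7.67] turn deg [0.05, 0.04, 0.02]
```

Call:
play_rows(
  motion=[
    [[0, 0, 0, -5, 0, 0, 0], [-1, 0, 0, -7.7, 0, 0, 0], [-1, 5, 0, -7.7, 0, 0, 0], [-1, 9.65, -0.05, -7.7, 0, 0, 0], [-1, 9.65, -0.05, -7.7, 0, 0, 0], [-1, 9.65, -0.05, -3, 0, 0, 0], [-1, 9.65, -0.05, 0, 0, 0, 0], [-1, 9.65, -0.05, 1.75, 0, 0, 0], [-1, 9.65, -0.05, 1.75, 0, 0, 0], [-1, 9.65, -0.05, 1.75, 0, 0, 0], [-1, 9.65, -0.05, 1.75, 0, 0, 0]],
  ],
)

```text
t: 17.38
tool_pos: [0.5233, -0.3253, 0.0576]
tool_rot: [2.008, 2.411, 0.0]
contact_force: [-0.3, -0.4, -0.6]
opening: 0.0856
```

```bash
python3 - <<'E'
from h import *
st(); plan([.5222,-.324,.0554],CY)
im,K,T=grab("wrist","w10")
E
```

```text
t 17.38 p [ 523.3 -325.3   57.6] yaw_y 10.42 tilt 0.25 F [-0.3 -0.4 -0.6] op 85.6 q [-0.68  0.19  1.77  0.    1.18 -0.86]
shift cm [0.14, -0.08, 0.22] turn deg [0.17, 0.18, 0.01]
```

View pics/w10.png

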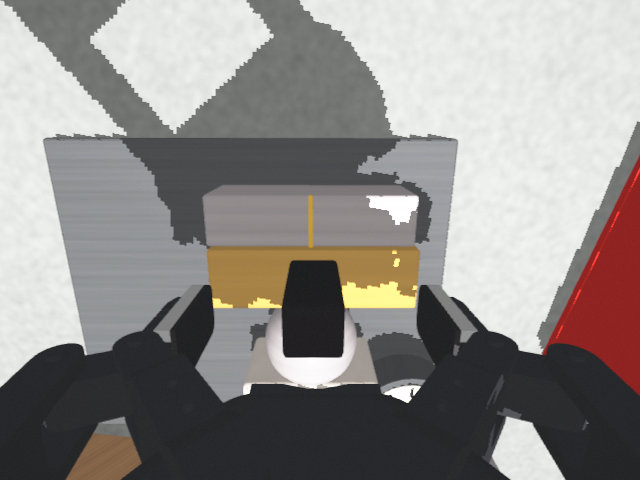

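The grip at (313,310) sits between the fingers. I'll close, slide out along -x, then lift.

Call:
play_rows(
  motion=[
    [[-1, 0.15, -0.1, 0.2, 0.1, 0.1, 0], [1, 0.15, -0.1, 0.2, 0.1, 0.1, 0], [1, 0.15, -0.1, 0.2, 0.1, 0.1, 0], [1, 0.15, -0.1, 0.2, 0.1, 0.1, 0], [1, 0.15, -0.1, 0.2, 0.1, 0.1, 0], [1, 0.15, -0.1, 0.2, 0.1, 0.1, 0], [1, 0.15, -0.1, 0.2, 0.1, 0.1, 0], [1, 0.05, -2, 0.1, 0.1, 0.1, 0], [1, 0, -4, 0.1, 0.1, 0.1, 0], [1, -0.1, -6, 0.1, 0.1, 0.1, 0], [1, -0.1, -8.5, 0.1, 0.1, 0.1, 0], [1, -0.1, -8.5, 0.1, 0.1, 0.1, 0], [1, -0.1, -8.5, -5, 0.1, 0.1, 0], [1, -0.1, -8.5, -10, 0.1, 0.1, 0], [1, -0.1, -8.5, -15, 0.1, 0.1, 0], [1, -0.1, -8.5, -15, 0.1, 0.1, 0]],
  ],
)

```text
t: 19.42
tool_pos: [0.4412, -0.3437, 0.213]
tool_rot: [2.003, 2.404, -0.003]
contact_force: [-0.3, 0.9, -3.3]
opening: 0.0212
```

```bash
python3 - <<'E'
from h import *
st(); b=cpt(0,-42,np.array([677.7,122.0]),-0.8)/1000; print(b); plan([b[0],b[1],.2],-0.8)
im,K,T=grab("wrist","w11")
E
```

```text
t 19.43 p [ 441.2 -343.7  213. ] yaw_y 10.4 tilt 0.72 F [-0.3  0.9 -3.3] op 21.2 q [-0.79 -0.1   1.79 -0.    1.44 -0.98]
[0.67711359 0.08000409]
shift cm [37.42, 30.85, 1.09] turn deg [0.43, 0.58, 11.2]
```

View pics/w11.png

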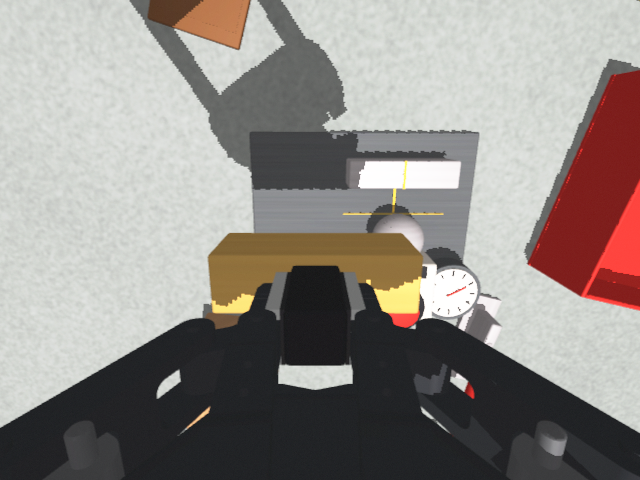

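Call:
play_rows(
  motion=[
    [[1, 37.4, 30.9, -2, 0.4, 0.5, 11.2], [1, 37.4, 30.9, -2, 0.4, 0.5, 11.2], [1, 37.4, 30.9, -2, 0.4, 0.5, 11.2], [1, 37.4, 30.9, -2, 0.4, 0.5, 11.2], [1, 37.4, 30.9, -2, 0.4, 0.5, 11.2], [1, 37.4, 30.9, -2, 0.4, 0.5, 11.2], [1, 37.4, 30.9, -2, 0.4, 0.5, 11.2], [1, 37.4, 30.9, -2, 0.4, 0.5, 11.2], [1, 37.4, 30.9, 1, 0.4, 0.5, 11.2], [1, 37.4, 30.9, 6, 0.4, 0.5, 11.2], [1, 37.4, 30.9, 11, 0.4, 0.5, 11.2], [1, 37.4, 30.9, 13, 0.4, 0.5, 11.2], [1, 37.4, 30.9, 13, 0.4, 0.5, 11.2], [1, 37.4, 30.9, 13, 0.4, 0.5, 11.2]],
  ],
)

```text
t: 21.22
tool_pos: [0.6784, 0.0806, 0.0805]
tool_rot: [-2.235, -2.204, -0.004]
contact_force: [0.1, 0.5, -3.2]
opening: 0.0211
```

```bash
python3 - <<'E'
from h import *
st();plan([.677,.080,.054],-.8)
im,K,T=grab("wrist","w12")
E
```

```text
t 21.23 p [678.4  80.6  80.5] yaw_y -0.81 tilt 0.18 F [ 0.1  0.5 -3.2] op 21.1 q [0.01 0.31 1.58 0.   1.25 0.02]
shift cm [-0.08, -0.14, 2.65] turn deg [0.0, -0.18, -0.01]
```

View pics/w12.png

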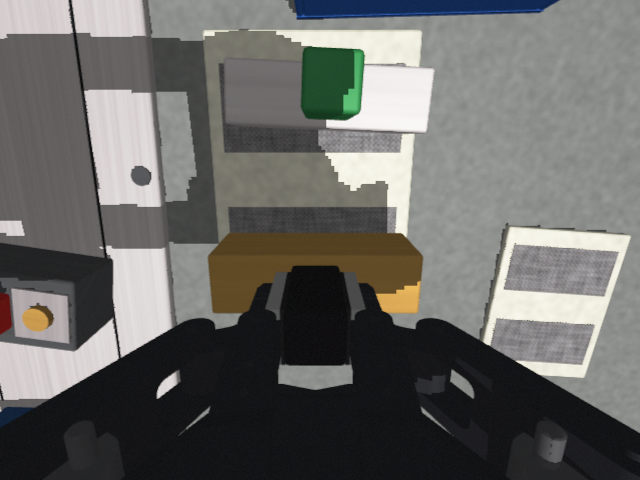

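Call:
play_rows(
  motion=[
    [[1, -0.1, -0.15, 1.5, 0, -0.1, 0], [1, -0.1, -0.15, 2.4, 0, -0.1, 0], [1, -0.1, -0.15, 2.7, 0, -0.1, 0], [1, -0.1, -0.15, 2.7, 0, -0.1, 0], [1, -0.1, -0.15, 2.7, 0, -0.1, 0], [-1, -0.1, -0.15, 2.7, 0, -0.1, 0], [-1, -0.1, -0.15, 2.7, 0, -0.1, 0], [-1, -0.1, -0.15, 2.7, 0, -0.1, 0], [-1, -0.1, -0.15, 2.7, 0, -0.1, 0], [-1, -0.1, -0.15, -2, 0, -0.1, 0], [-1, -0.1, -0.15, -6, 0, -0.1, 0], [-1, 4, 0.5, -6, 0, -0.1, 2], [-1, 8.6, 0.9, -6, 0, -0.1, 2.6], [-1, 8.6, 0.9, -6, 0, -0.1, 2.6], [-1, 8.6, 0.9, -6, 0, -0.1, 2.6]],
  ],
)

```text
t: 23.15
tool_pos: [0.6888, 0.1661, 0.1413]
tool_rot: [-2.286, -2.155, -0.002]
contact_force: [0.0, -0.2, 0.4]
opening: 0.0857
```

```bash
python3 - <<'E'
from h import *
st();im,K,T=grab("wrist","w13");np.savez("w13.npz",K=K,T=T)
c=cv2.resize(im[150:330,200:420],None,fx=3.3,fy=3.3,interpolation=cv2.INTER_CUBIC);cv2.imwrite("pics/w13a.png",c)
E
```

```text
t 23.15 p [688.8 166.1 141.3] yaw_y -3.38 tilt 0.07 F [ 0.  -0.2  0.4] op 85.7 q [0.13 0.31 1.48 0.   1.35 0.19]
```

View pics/w13a.png

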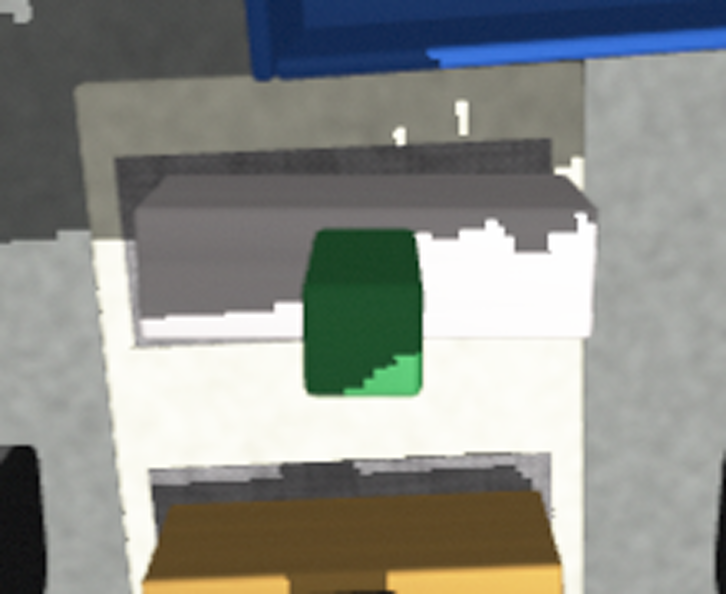

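```bash
python3 - <<'E'
from h import *
d=np.load("w13.npz");K,T=d["K"],d["T"]
P=ray([(200+a/3.3-.35,150+b/3.3-.35) for a,b in [(136,209),(597,210),(592,337),(138,339)]],.048,K,T)[:,:2]*1000
v=(P[1]+P[2]-P[0]-P[3]); print(P.round(1).tolist(),P.mean(0),np.degrees(np.arctan2(v[1],v[0])))
p=P.mean(0)/1000
plan([p[0],p[1],.0535],-3.4)
E
```

```text
[[638.6, 184.8], [736.8, 178.9], [735.5, 150.3], [635.7, 155.7]] [686.6301707  167.41333764] -3.2827421463848943
shift cm [0.16, -0.24, 8.79] turn deg [0.05, -0.06, -0.03]
```

Call:
play_rows(
  motion=[
    [[-1, 0.15, -0.2, 4, 0, 0, 0], [-1, 0.15, -0.2, 7.5, 0, 0, 0], [-1, 0.15, -0.2, 8.8, 0, 0, 0], [-1, 0.15, -0.2, 8.8, 0, 0, 0], [-1, 0.15, -0.2, 8.8, 0, 0, 0], [-1, 0.15, -0.2, 8.8, 0, 0, 0], [-1, 0.15, -0.2, 8.8, 0, 0, 0], [1, 0.15, -0.2, 8.8, 0, 0, 0], [1, 0.15, -0.2, 8.8, 0, 0, 0], [1, 0.15, -0.2, 8.8, 0, 0, 0], [1, 0.15, -0.2, 8.8, 0, 0, 0], [1, 0.15, -0.2, 8.8, 0, 0, 0], [1, 0.15, -0.2, 8.8, 0, 0, 0]],
  ],
)

```text
t: 24.82
tool_pos: [0.6871, 0.1673, 0.0534]
tool_rot: [-2.287, -2.154, -0.002]
contact_force: [0.9, -0.3, -0.4]
opening: 0.0213
```

```bash
python3 - <<'E'
from h import *
st()
plc(-87,-1.5,.20)
E
```

```text
t 24.82 p [687.1 167.3  53.4] yaw_y -3.43 tilt 0.09 F [ 0.9 -0.3 -0.4] op 21.3 q [0.13 0.39 1.53 0.   1.22 0.19]
shift cm [-52.27, -21.98, -14.74] turn deg [0.06, -0.06, -13.83]
```

Call:
play_rows(
  motion=[
    [[1, 0, 0, -5, 0, 0, 0], [1, 0, 0, -15, 0, 0, 0], [1, 0, 0, -15, 0, 0, 0], [1, -52.3, -22, -15, 0, 0, -13.8], [1, -52.3, -22, -15, 0, 0, -13.8], [1, -52.3, -22, -15, 0, 0, -13.8], [1, -52.3, -22, -15, 0, 0, -13.8], [1, -52.3, -22, -15, 0, 0, -13.8], [1, -52.3, -22, -15, 0, 0, -13.8], [1, -52.3, -22, -15, 0, 0, -13.8], [1, -52.3, -22, -15, 0, 0, -13.8], [1, -52.3, -22, -15, 0, 0, -13.8], [1, -52.3, -22, -15, 0, 0, -13.8], [1, -52.3, -22, -15, 0, 0, -13.8], [1, -52.3, -22, -10, 0, 0, -13.8], [1, -52.3, -22, -5, 0, 0, -13.8], [1, -52.3, -22, -5, 0, 0, -13.8], [1, -52.3, -22, -5, 0, 0, -13.8]],
  ],
)

```text
t: 27.08
tool_pos: [0.4375, -0.3414, 0.1041]
tool_rot: [2.008, 2.413, 0.002]
contact_force: [0.5, 0.2, -2.9]
opening: 0.0213
```

```bash
python3 - <<'E'
from h import *
st(); im,K,T=grab("wrist","w14")
plc(-86,-1.4,.0565)
E
```

```text
t 27.07 p [ 437.5 -341.4  104.1] yaw_y 10.47 tilt 0.15 F [ 0.5  0.2 -2.9] op 21.3 q [-0.8  -0.    1.89  0.    1.25 -0.98]
shift cm [0.13, -0.07, 4.89] turn deg [0.22, 0.16, 0.04]
```

View pics/w14.png

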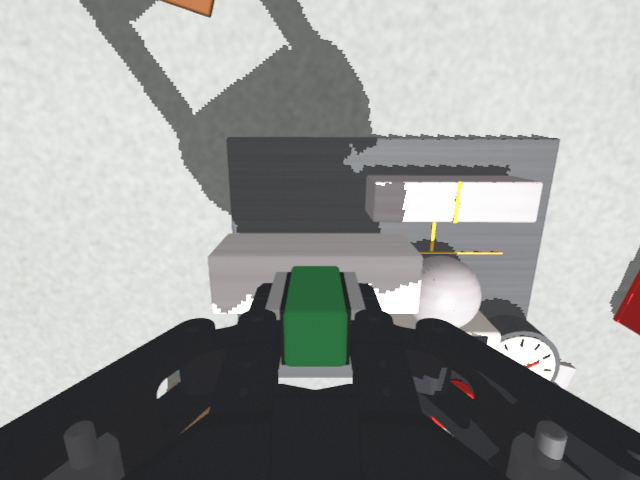

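Same picture as with the master. I'll lower the spacer and slide it in.

Call:
play_rows(
  motion=[
    [[1, 0.1, -0.05, 2.5, 0.1, 0.1, 0], [1, 0.1, -0.05, 4.0, 0.1, 0.1, 0], [1, 0.1, -0.05, 4.7, 0.1, 0.1, 0], [1, 0.1, -0.05, 4.85, 0.1, 0.1, 0], [1, 0.1, -0.05, 4.85, 0.1, 0.1, 0], [1, 0.1, -0.05, 4.85, 0.1, 0.1, 0], [1, 0.1, -0.05, 4.9, 0.1, 0.1, 0], [1, 0.1, -0.05, 4.9, 0.1, 0.1, 0]],
  ],
)

```text
t: 28.12
tool_pos: [0.4375, -0.3415, 0.0565]
tool_rot: [2.009, 2.413, 0.001]
contact_force: [-0.2, -0.1, -3.6]
opening: 0.0214
```

```bash
python3 - <<'E'
from h import *
st();o=ctrl.get_obs();print(cinv(o["tool_pos"]*1000))
plc(0,-0.7,.056)
E
```

```text
t 28.12 p [ 437.5 -341.5   56.5] yaw_y 10.44 tilt 0.14 F [-0.2 -0.1 -3.6] op 21.4 q [-0.8   0.06  1.91  0.    1.16 -0.98]
[-85.79811015  -1.74963104]
shift cm [0.1, 8.58, 0.07] turn deg [0.12, 0.07, 0.04]
```

Call:
play_rows(
  motion=[
    [[1, 0.1, 0, 0.1, 0.1, 0.1, 0], [1, 0.1, 0, 0.1, 0.1, 0.1, 0], [1, 0.1, 1, 0.1, 0.1, 0.1, 0], [1, 0.1, 2, 0.1, 0.1, 0.1, 0], [1, 0.1, 2.8, 0.1, 0.1, 0.1, 0], [1, 0.1, 3.6, 0.1, 0.1, 0.1, 0], [1, 0.1, 4.4, 0.1, 0.1, 0.1, 0], [1, 0.1, 5.2, 0.1, 0.1, 0.1, 0], [1, 0.1, 6.0, 0.1, 0.1, 0.1, 0], [1, 0.1, 7, 0.1, 0.1, 0.1, 0], [1, 0.1, 8, 0.1, 0.1, 0.1, 0], [1, 0.1, 8.55, 0.1, 0.1, 0.1, 0], [1, 0.1, 8.55, 0.1, 0.1, 0.1, 0], [1, 0.1, 8.55, 0.1, 0.1, 0.1, 0], [1, 0.1, 8.55, 0.1, 0.1, 0.1, 0]],
  ],
)

```text
t: 30.0
tool_pos: [0.5221, -0.324, 0.0556]
tool_rot: [-2.01, -2.414, -0.005]
contact_force: [2.0, 5.6, -1.5]
opening: 0.0216
```

```bash
python3 - <<'E'
from h import *
st();o=ctrl.get_obs();print(cinv(o["tool_pos"]*1000))
im,K,T=grab("wrist","w15")
E
```

```text
t 30.0 p [ 522.1 -324.    55.6] yaw_y 10.44 tilt 0.18 F [ 2.   5.6 -1.5] op 21.6 q [-0.68  0.2   1.77  0.    1.18 -0.86]
[0.55446905 0.2353444 ]
```

View pics/w15.png

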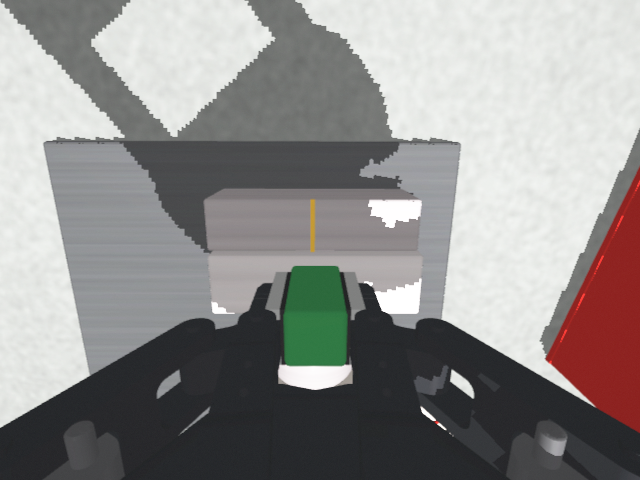

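Call:
play_rows(
  motion=[
    [[0, 0, 0, 0, 0, 0, 0], [-1, 0, 0, 0, 0, 0, 0], [-1, 0, 0, 0, 0, 0, 0], [-1, 0, 0, 0, 0, 0, 0], [-1, 0, 0, 0, 0, 0, 0], [-1, 0, 0, 0, 0, 0, 0], [-1, 0, 0, 0, 0, 0, 0], [-1, 0, 0, 0, 0, 0, 0], [-1, 0, 0, 0, 0, 0, 0], [-1, 0, 0, 0, 0, 0, 0], [-1, 0, 0, 0, 0, 0, 0], [-1, 0, 0, 0, 0, 0, 0], [-1, 0, 0, 0, 0, 0, 0], [-1, 0, 0, 0, 0, 0, 0]],
  ],
)

```text
t: 31.8
tool_pos: [0.5221, -0.324, 0.0555]
tool_rot: [-2.01, -2.414, -0.005]
contact_force: [0.5, -0.1, -0.8]
opening: 0.0856
```

```bash
python3 - <<'E'
from h import *
st();o=ctrl.get_obs();print(cinv(o["tool_pos"]*1000))
im,K,T=grab("wrist","w16"); plan([.5222,-.324,.0556],CY)
E
```

```text
t 31.8 p [ 522.1 -324.    55.5] yaw_y 10.44 tilt 0.18 F [ 0.5 -0.1 -0.8] op 85.6 q [-0.68  0.2   1.77  0.    1.18 -0.86]
[0.5209609 0.2477516]
shift cm [-0.01, 0.01, -0.01] turn deg [0.12, -0.14, 0.04]
```

View pics/w16.png

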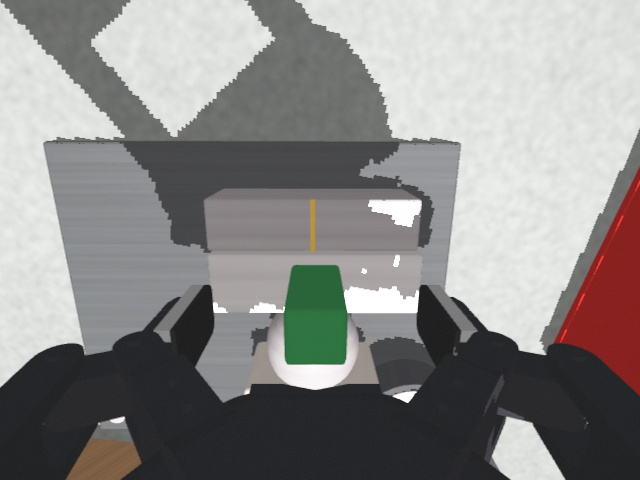

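The spacer is free, flat and centred. I'll re-grip it and take it out.

Call:
play_rows(
  motion=[
    [[1, 0, 0, 0, 0.1, 0, 0], [1, 0, 0, 0, 0.1, 0, 0], [1, 0, 0, 0, 0.1, 0, 0], [1, 0, 0, 0, 0.1, 0, 0], [1, 0, 0, 0, 0.1, 0, 0], [1, 0, 0, 0, 0.1, 0, 0], [1, -0.1, -2, -0.1, 0.1, 0, 0], [1, -0.2, -4, -0.1, 0.1, 0, 0], [1, -0.2, -6, -0.1, 0.1, 0, 0], [1, -0.2, -8.5, -0.1, 0.1, 0, 0], [1, -0.2, -8.5, -0.1, 0.1, 0, 0], [1, -0.2, -8.5, -5, 0.1, 0, 0], [1, -0.2, -8.5, -11, 0.1, 0, 0], [1, -0.2, -8.5, -17, 0.1, 0, 0], [1, -0.2, -8.5, -17, 0.1, 0, 0]],
  ],
)

```text
t: 33.72
tool_pos: [0.441, -0.3445, 0.2325]
tool_rot: [2.003, 2.406, -0.0]
contact_force: [-0.1, 0.4, -3.9]
opening: 0.0215
```

```bash
python3 - <<'E'
from h import *
st(); p=cpt(0,-20,P0,PY)/1000; plan([p[0],p[1],.2],PY)
E
```

```text
t 33.73 p [ 441.  -344.5  232.5] yaw_y 10.43 tilt 0.64 F [-0.1  0.4 -3.9] op 21.5 q [-0.8  -0.11  1.77  0.    1.47 -0.98]
shift cm [26.52, 9.8, 3.08] turn deg [0.45, 0.46, 12.78]
```

Call:
play_rows(
  motion=[
    [[1, 26.5, 9.8, 1, 0.4, 0.4, 12.8], [1, 26.5, 9.8, 1, 0.4, 0.4, 12.8], [1, 26.5, 9.8, 1, 0.4, 0.4, 12.8], [1, 26.5, 9.8, 1, 0.4, 0.4, 12.8], [1, 26.5, 9.8, 1, 0.4, 0.4, 12.8], [1, 26.5, 9.8, 1, 0.4, 0.4, 12.8], [1, 26.5, 9.8, 1, 0.4, 0.4, 12.8], [1, 26.5, 9.8, 1, 0.4, 0.4, 12.8]],
  ],
)

```text
t: 34.72
tool_pos: [0.4891, -0.0672, 0.22]
tool_rot: [2.268, 2.173, -0.002]
contact_force: [0.7, -0.2, -4.3]
opening: 0.0209
```

```bash
python3 - <<'E'
from h import *
st(); im,K,T=grab("wrist","w17");np.savez("w17.npz",K=K,T=T)
E
```

```text
t 34.73 p [489.1 -67.2 220. ] yaw_y -2.47 tilt 0.06 F [ 0.7 -0.2 -4.3] op 20.9 q [-0.29 -0.26  1.92 -0.    1.48 -0.24]
```

View pics/w17.png

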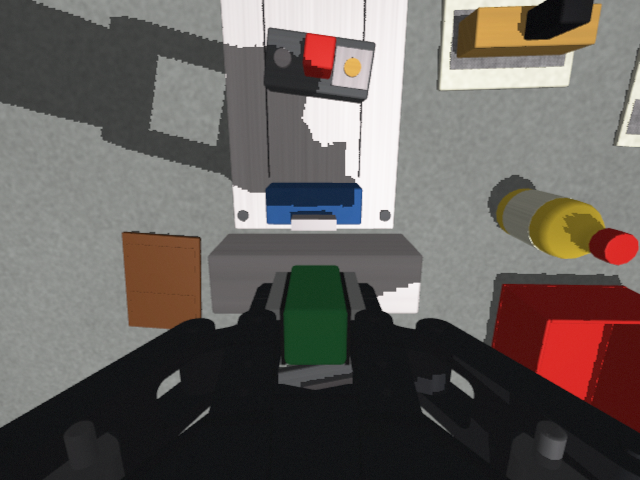

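```bash
python3 - <<'E'
from h import *
im=cv2.imread("pics/w17.png")
cv2.imwrite("pics/w17a.png",cv2.resize(im[10:240,225:415],None,fx=3.4,fy=3.4,interpolation=cv2.INTER_CUBIC)[200:])
cv2.imwrite("pics/w17b.png",cv2.resize(im[15:115,250:390],None,fx=5,fy=5,interpolation=cv2.INTER_CUBIC))
E
```

```text
(no output)
```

View pics/w17a.png

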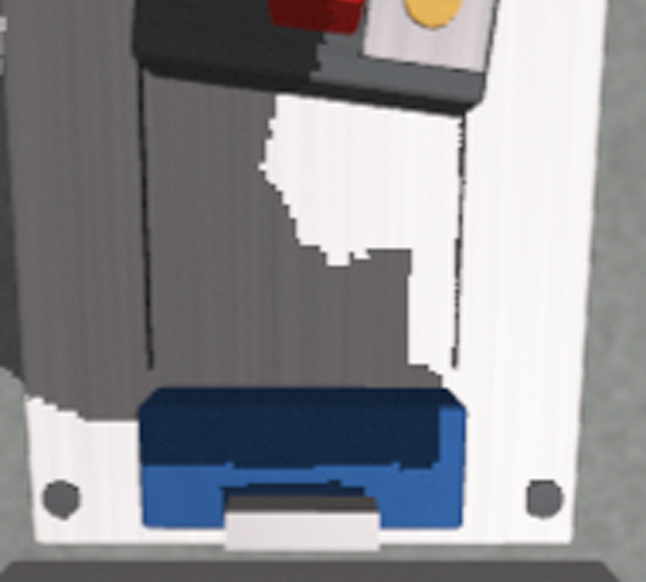

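View pics/w17b.png

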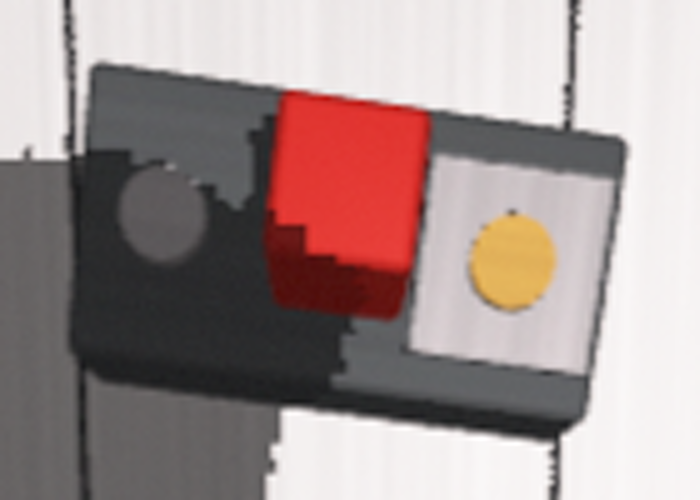

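```bash
python3 - <<'E'
from h import *
d=np.load("w17.npz");K,T=d["K"],d["T"]
ang=lambda v:np.degrees(np.arctan2(v[1],v[0]))
a=lambda L:[(225+x/3.4-.35,10+(y+200)/3.4-.35) for x,y in L]
b=lambda L:[(250+x/5-.4,15+y/5-.4) for x,y in L]
B=ray(a([(152,388),(452,388)]),.01,K,T)[:,:2]*1000; Tt=ray(a([(140,408),(465,407),(463,528),(143,526)]),.05,K,T)[:,:2]*1000
print("face bottom",B.round(1).tolist(),B.mean(0)); print("top",Tt.round(1).tolist(),Tt[:2].mean(0),ang(Tt[1]-Tt[0]),ang(Tt[2]-Tt[3]))
L=ray(a([(142,80),(151,368),(463,115),(455,367)]),.01,K,T)[:,:2]*1000
print("lines",L.round(1).tolist(),ang(L[0]-L[1])-90,ang(L[2]-L[3])-90)
C=ray(b([(93,65),(627,138),(585,412),(73,357)]),.05,K,T)[:,:2]*1000
v=C[1]+C[2]-C[0]-C[3];print("c1",C.round(1).tolist(),C.mean(0),ang(v))
G=ray(b([(281,91),(430,112),(408,273),(267,250)]),.095,K,T)[:,:2]*1000;print("grip",G.mean(0),ang(G[1]-G[0]))
print("c1 in plate",cinv(C.mean(0),P0,PY))
E
```

```text
face bottom [[444.0, -43.7], [534.6, -47.5]] [489.27009544 -45.59457081]
top [[445.9, -43.9], [533.3, -47.3], [532.5, -80.9], [444.1, -76.6]] [489.59335743 -45.59526138] -2.247820882783769 -2.790130168685542
lines [[447.9, 43.0], [444.1, -37.7], [538.4, 29.9], [535.5, -41.2]] -2.6972358343297174 -2.2997597484709473
c1 [[458.4, 86.7], [545.1, 72.4], [538.2, 30.6], [451.6, 43.0]] [498.32829142  58.17697908] -8.780788905557902
grip [498.04347293  58.03783952] -9.622525714913548
c1 in plate [  3.54186139 104.61018653]
```

```bash
sed -i 's/^P0=.*/P0=np.array([489.8,-45.7]);PY=-2.4/' h.py; python3 - <<'E'
from h import *
plc(0,18,.10,P0,PY)
E
```

```text
shift cm [3.97, -0.04, 12.02] turn deg [0.01, 0.06, -0.07]
```

Call:
play_rows(
  motion=[
    [[1, 4, 0, 3, 0, 0, 0], [1, 4, 0, 8, 0, 0, 0], [1, 4, 0, 12, 0, 0, 0], [1, 4, 0, 14, 0, 0, 0], [1, 4, 0, 14, 0, 0, 0], [1, 4, 0, 14, 0, 0, 0], [1, 4, 0, 14, 0, 0, 0]],
  ],
)

```text
t: 35.65
tool_pos: [0.4923, -0.0279, 0.0821]
tool_rot: [2.267, 2.17, 0.002]
contact_force: [-0.2, -0.2, -3.5]
opening: 0.0211
```

```bash
python3 - <<'E'
from h import *
st(); im,K,T=grab("wrist","w18");plc(0,17,.056,P0,PY)
E
```

```text
t 35.65 p [492.3 -27.9  82.1] yaw_y -2.5 tilt 0.21 F [-0.2 -0.2 -3.5] op 21.1 q [-0.21 -0.13  2.05 -0.    1.22 -0.16]
shift cm [-0.09, -0.17, 2.59] turn deg [0.17, 0.08, -0.09]
```

View pics/w18.png

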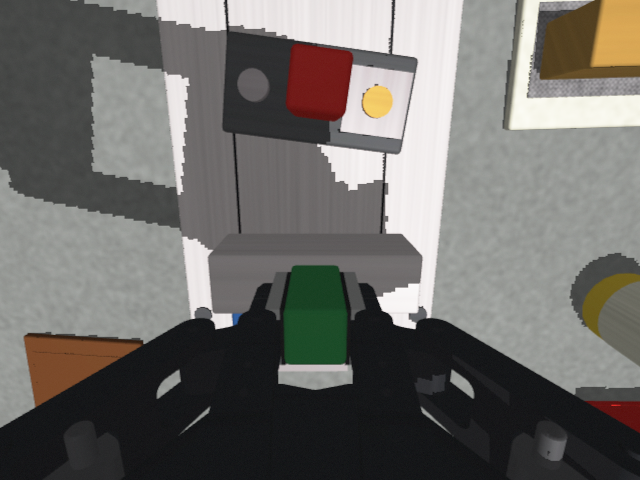

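Call:
play_rows(
  motion=[
    [[1, 0, -0.2, 1.5, 0.2, 0.1, -0.1], [1, 0, -0.2, 2.4, 0.2, 0.1, -0.1], [1, 0, -0.2, 2.6, 0.2, 0.1, -0.1], [1, 0, -0.2, 2.65, 0.2, 0.1, -0.1], [1, 0, -0.2, 2.65, 0.2, 0.1, -0.1], [1, -0.2, -0.2, 2.65, 0.2, 0.1, -0.1], [1, -0.4, -0.2, 2.65, 0.2, 0.1, -0.1], [1, -0.6, -0.2, 2.65, 0.2, 0.1, -0.1], [1, -0.6, -0.2, 2.65, 0.2, 0.1, -0.1], [1, -0.6, -0.2, 2.65, 0.2, 0.1, -0.1]],
  ],
)

```text
t: 36.95
tool_pos: [0.4907, -0.0303, 0.0557]
tool_rot: [-2.265, -2.169, -0.011]
contact_force: [1.2, 14.6, 2.9]
opening: 0.0214
```

```bash
python3 - <<'E'
from h import *
st();o=ctrl.get_obs();print(cinv(o["tool_pos"]*1000,P0,PY))
E
```

```text
t 36.95 p [490.7 -30.3  55.7] yaw_y -2.48 tilt 0.51 F [ 1.2 14.6  2.9] op 21.4 q [-0.22 -0.09  2.06  0.01  1.17 -0.18]
[ 0.28144661 15.46064044]
```

The spacer is against the stop: 14.6 N at plate y = 15.5. I'll release it and move to clamp1.

Call:
play_rows(
  motion=[
    [[1, 0, 0, 0, 0, 0, 0], [-1, 0, 0, 0, 0, 0, 0], [-1, 0, 0, 0, 0, 0, 0], [-1, 0, 0, 0, 0, 0, 0], [-1, 0, 0, 0, 0, 0, 0], [-1, 0, 0, -4, 0, 0, 0], [-1, 0, 0, -9, 0, 0, 0], [-1, 6, 0.5, -9, 0, 0, 6], [-1, 6, 0.5, -9, 0, 0, 6], [-1, 6, 0.5, -9, 0, 0, 6], [-1, 6, 0.5, -9, 0, 0, 6]],
  ],
)

```text
t: 38.33
tool_pos: [0.4978, 0.0279, 0.1456]
tool_rot: [-2.376, -2.046, -0.009]
contact_force: [-0.9, 0.4, 0.2]
opening: 0.0854
```

```bash
python3 - <<'E'
from h import *
st(); im,K,T=grab("wrist","w19");np.savez("w19.npz",K=K,T=T); print(proj([[.4983,.0582,.095]],K,T))
E
```

```text
t 38.33 p [497.8  27.9 145.6] yaw_y -8.52 tilt 0.49 F [-0.9  0.4  0.2] op 85.4 q [-0.1  -0.19  1.99  0.01  1.34  0.05]
[[306.62228158 205.34645344]]
```

View pics/w19.png

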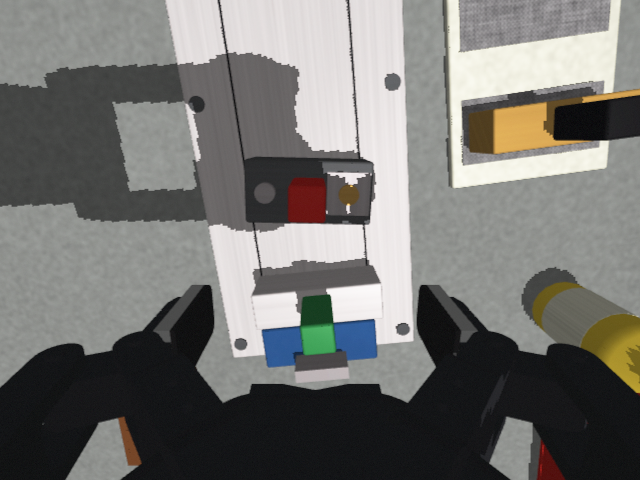

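The spacer is standing against the stop, and the clamp1 grip is at (306,207), as predicted.

```bash
python3 - <<'E'
from h import *
plan([.4982,.058,.0555],-9)
E
```

```text
shift cm [2.91, -0.4, 9.04] turn deg [-0.05, -0.49, 0.46]
```

Call:
play_rows(
  motion=[
    [[-1, 2.9, -0.4, 0, 0, -0.5, 0.5], [-1, 2.9, -0.4, 5, 0, -0.5, 0.5], [-1, 2.9, -0.4, 8, 0, -0.5, 0.5], [-1, 2.9, -0.4, 9, 0, -0.5, 0.5], [-1, 2.9, -0.4, 9, 0, -0.5, 0.5], [-1, 2.9, -0.4, 9, 0, -0.5, 0.5], [1, 2.9, -0.4, 9, 0, -0.5, 0.5], [1, 2.9, -0.4, 9, 0, -0.5, 0.5], [1, 2.9, -0.4, 9, 0, -0.5, 0.5], [1, 2.9, -0.4, 9, 0, -0.5, 0.5], [1, 2.9, -0.4, 9, 0, -0.5, 0.5], [1, 2.9, -0.4, 9, 0, -0.5, 0.5]],
  ],
  newtons=80,
)

```text
t: 39.88
tool_pos: [0.4981, 0.0579, 0.0562]
tool_rot: [-2.389, -2.039, 0.002]
contact_force: [-4.4, 0.1, 4.2]
opening: 0.0211
```

```bash
python3 - <<'E'
from h import *
st();o=ctrl.get_obs();print(cinv(o["tool_pos"]*1000,P0,PY))
im,K,T=grab("wrist","w20"); plc(0,60,.056,P0,PY);plc(0,52.5,.0555,P0,PY)
E
```

```text
t 39.88 p [498.1  57.9  56.2] yaw_y -9.04 tilt 0.07 F [-4.4  0.1  4.2] op 21.1 q [-0.03 -0.06  2.04 -0.    1.17  0.13]
[  3.94800315 103.85925647]
shift cm [-4.4, 0.12, 0.01] turn deg [-0.08, 0.01, -6.63]
shift cm [-5.15, 0.2, 0.06] turn deg [-0.08, 0.01, -6.63]
```

View pics/w20.png

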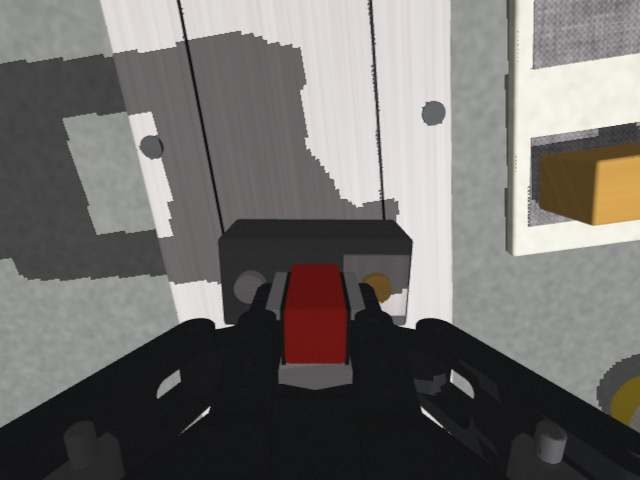

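Call:
play_rows(
  motion=[
    [[1, 0, 0, -0.1, 0, 0, -3], [1, -1, 0.1, -0.1, 0, 0, -6.6], [1, -2, 0.1, -0.1, 0, 0, -6.6], [1, -3, 0.1, -0.1, 0, 0, -6.6], [1, -4, 0.1, -0.05, 0, 0, -6.6], [1, -4.4, 0.15, 0, 0, 0, -6.6], [1, -4.7, 0.2, 0, 0, 0, -6.6], [1, -5, 0.2, 0, 0, 0, -6.6], [1, -5.2, 0.2, 0, 0, 0, -6.6], [1, -5.3, 0.2, 0, 0, 0, -6.6], [1, -5.4, 0.2, 0, 0, 0, -6.6], [1, -5.4, 0.2, 0, 0, 0, -6.6], [1, -5.4, 0.2, 0, 0, 0, -6.6]],
  ],
)

```text
t: 41.55
tool_pos: [0.4921, 0.0068, 0.0563]
tool_rot: [-2.265, -2.171, -0.006]
contact_force: [2.3, 10.5, -3.1]
opening: 0.0215
```

```bash
python3 - <<'E'
from h import *
st();o=ctrl.get_obs();print(cinv(o["tool_pos"]*1000,P0,PY))
im,K,T=grab("wrist","w21")
E
```

```text
t 41.55 p [492.1   6.8  56.3] yaw_y -2.44 tilt 0.31 F [ 2.3 10.5 -3.1] op 21.5 q [-0.14 -0.09  2.06  0.01  1.17 -0.1 ]
[ 0.09241195 52.50100923]
```

View pics/w21.png

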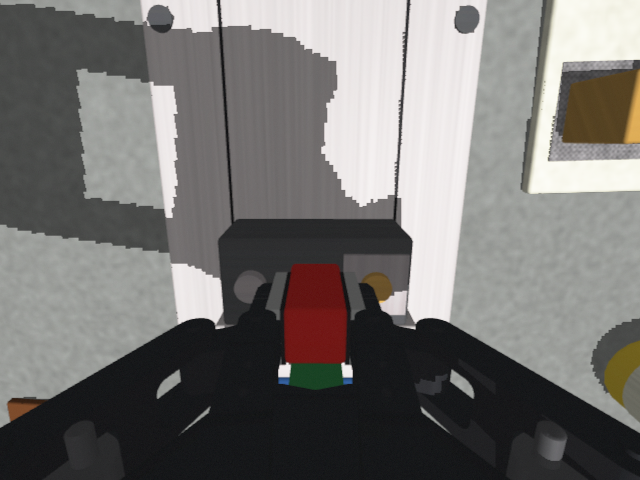

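Call:
play_rows(
  motion=[
    [[1, 0, 0, 0.05, 0, 0, 0], [1, 0, 0, 0.05, 0, 0, 0], [-1, 0, 0, 0.05, 0, 0, 0], [-1, 0, 0, 0.05, 0, 0, 0], [-1, 0, 0, 0.05, 0, 0, 0], [-1, 0, 0, 0.05, 0, 0, 0], [-1, 0, 0, -4, 0, 0, 0], [-1, 0, 0, -9, 0, 0, 0], [-1, -6.5, 0, -9, 0, 0, 0], [-1, -6.5, 0, -9, 0, 0, 0], [-1, -6.5, 0, -9, 0, 0, 0], [-1, -6.5, 0, -9, 0, 0, 0]],
  ],
)

```text
t: 43.1
tool_pos: [0.4889, -0.0578, 0.1452]
tool_rot: [-2.263, -2.171, -0.005]
contact_force: [0.0, 0.2, -0.1]
opening: 0.0854
```

```bash
python3 - <<'E'
from h import *
st(); im,K,T=grab("wrist","w22");np.savez("w22.npz",K=K,T=T)
cv2.imwrite("pics/w22a.png",cv2.resize(im[100:320,200:440],None,fx=3.2,fy=3.2,interpolation=cv2.INTER_CUBIC)[:600])
E
```

```text
t 43.1 p [488.9 -57.8 145.2] yaw_y -2.38 tilt 0.35 F [ 0.   0.2 -0.1] op 85.4 q [-0.27 -0.2   2.    0.01  1.35 -0.23]
```

View pics/w22a.png

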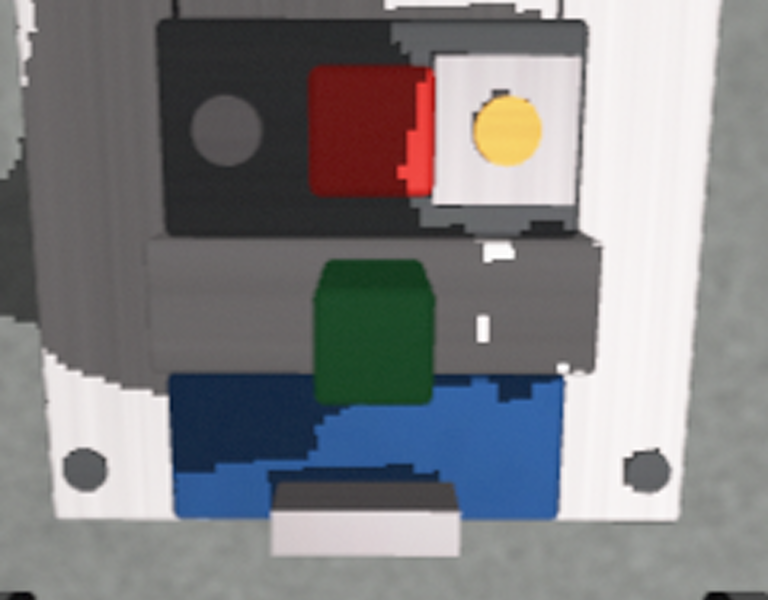

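Seen from above, the stop (369,445), spacer (375,310) and clamp1 (372,130) are tightly stacked and square. I'll take the spacer out.

```bash
python3 - <<'E'
from h import *
plan([.4907,-.0303,.0557],PY)
E
```

```text
shift cm [2.69, 0.07, 8.98] turn deg [-0.07, -0.34, 0.04]
```

Call:
play_rows(
  motion=[
    [[-1, 2.7, 0.05, 3, 0, -0.3, 0], [-1, 2.7, 0.05, 7, 0, -0.3, 0], [-1, 2.7, 0.05, 9, 0, -0.3, 0], [-1, 2.7, 0.05, 9, 0, -0.3, 0], [-1, 2.7, 0.05, 9, 0, -0.3, 0], [-1, 2.7, 0.05, 9, 0, -0.3, 0], [1, 2.7, 0.05, 9, 0, -0.3, 0], [1, 2.7, 0.05, 9, 0, -0.3, 0], [1, 2.7, 0.05, 9, 0, -0.3, 0], [1, 2.7, 0.05, 9, 0, -0.3, 0], [1, 2.7, 0.05, 9, 0, -0.3, 0], [1, 2.7, 0.05, 9, 0, -0.3, 0]],
  ],
)

```text
t: 44.65
tool_pos: [0.4909, -0.0303, 0.0557]
tool_rot: [-2.266, -2.175, -0.0]
contact_force: [1.6, -0.1, -0.1]
opening: 0.0211
```

```bash
python3 - <<'E'
from h import *
st();o=ctrl.get_obs();print(cinv(o["tool_pos"]*1000,P0,PY))
plc(0,97,.16,P0,PY)
E
```

```text
t 44.65 p [490.9 -30.3  55.7] yaw_y -2.36 tilt 0.04 F [ 1.6 -0.1 -0.1] op 21.1 q [-0.21 -0.09  2.06  0.    1.17 -0.17]
[ 0.42427935 15.45576018]
shift cm [8.16, -0.04, -10.43] turn deg [-0.02, -0.03, 0.04]
```

Call:
play_rows(
  motion=[
    [[1, 0, 0, -1, 0, 0, 0], [1, 0, 0, -2.5, 0, 0, 0], [1, 0, 0, -5, 0, 0, 0], [1, 0, 0, -10.4, 0, 0, 0], [1, 0, 0, -10.4, 0, 0, 0], [1, 4, 0, -10.4, 0, 0, 0], [1, 8.2, 0, -10.4, 0, 0, 0], [1, 8.2, 0, -10.4, 0, 0, 0], [1, 8.2, 0, -10.4, 0, 0, 0], [1, 8.2, 0, -10.4, 0, 0, 0]],
  ],
)

```text
t: 45.9
tool_pos: [0.494, 0.0508, 0.1593]
tool_rot: [-2.267, -2.173, 0.001]
contact_force: [0.6, 0.0, -4.3]
opening: 0.021
```

```bash
python3 - <<'E'
from h import *
st();plc(0,94,.065,P0,PY); plc(0,91,.0557,P0,PY)
im,K,T=grab("wrist","w23")
im,K,T=grab("scene");u=proj([[.49,.03,.05]],K,T)[0].astype(int);cv2.imwrite("pics/s23.png",cv2.resize(im[u[1]-75:u[1]+45,u[0]-80:u[0]+80],None,fx=5,fy=5,interpolation=cv2.INTER_CUBIC))
E
```

```text
t 45.9 p [494.   50.8 159.3] yaw_y -2.43 tilt 0.07 F [ 0.6  0.  -4.3] op 21.0 q [-0.05 -0.2   1.98  0.    1.37 -0.01]
shift cm [-0.26, -0.0, 9.43] turn deg [-0.07, -0.02, -0.03]
shift cm [-0.57, -0.0, 10.36] turn deg [-0.07, -0.02, -0.03]
```

View pics/w23.png

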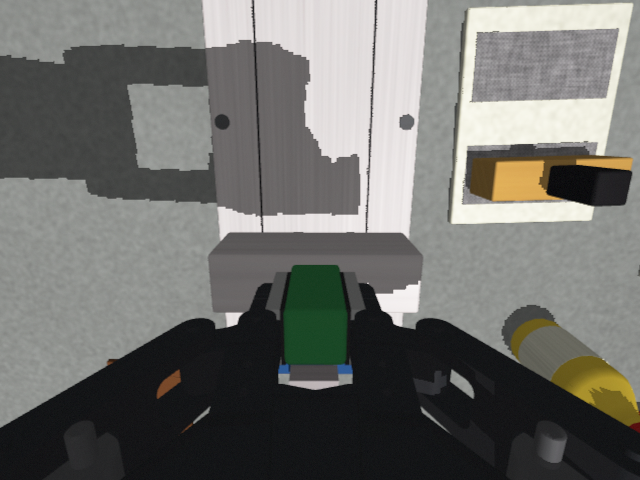

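View pics/s23.png

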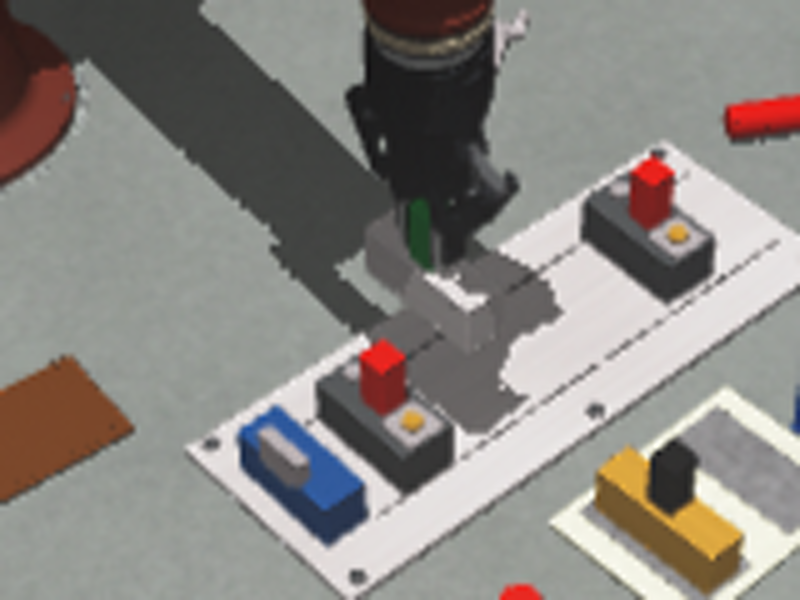

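Call:
play_rows(
  motion=[
    [[1, -0.1, 0, 4, 0, 0, 0], [1, -0.1, 0, 8, 0, 0, 0], [1, -0.1, 0, 9.8, 0, 0, 0], [1, -0.1, 0, 10.2, 0, 0, 0], [1, -0.1, 0, 10.3, 0, 0, 0], [1, -0.3, 0, 10.3, 0, 0, 0], [1, -0.5, 0, 10.35, 0, 0, 0], [1, -0.5, 0, 10.35, 0, 0, 0], [1, -0.5, 0, 10.35, 0, 0, 0]],
  ],
)

```text
t: 47.12
tool_pos: [0.494, 0.0459, 0.0563]
tool_rot: [-2.268, -2.173, -0.0]
contact_force: [0.1, 0.2, -3.9]
opening: 0.021
```

```bash
python3 - <<'E'
from h import *
st();o=ctrl.get_obs();print(cinv(o["tool_pos"]*1000,P0,PY));plc(0,91,.0557,P0,PY)
E
```

```text
t 47.12 p [494.   45.9  56.3] yaw_y -2.44 tilt 0.04 F [ 0.1  0.2 -3.9] op 21.0 q [-0.06 -0.08  2.05  0.    1.17 -0.02]
[ 0.38691482 91.66124914]
shift cm [-0.07, -0.04, 0.06] turn deg [-0.03, -0.03, -0.04]
```

Call:
play_rows(
  motion=[
    [[1, -0.07, 0, 0.07, 0, 0, 0], [1, -0.07, 0, 0.07, 0, 0, 0], [1, -0.07, 0, 0.07, 0, 0, 0], [-1, -0.07, 0, 0.07, 0, 0, 0], [-1, -0.07, 0, 0.07, 0, 0, 0], [-1, -0.07, 0, 0.07, 0, 0, 0], [-1, -0.07, 0, 0.07, 0, 0, 0], [-1, -0.07, 0, -5, 0, 0, 0], [-1, -0.07, 0, -10, 0, 0, 0], [-1, -0.07, 0, -10, 0, 0, 0], [-1, -0.07, 0, -10, 0, 0, 0]],
  ],
)

```text
t: 48.5
tool_pos: [0.4938, 0.0451, 0.1559]
tool_rot: [-2.268, -2.173, 0.0]
contact_force: [-0.5, -0.6, -0.3]
opening: 0.0851
```

```bash
python3 - <<'E'
from h import *
st(); im,K,T=grab("wrist","w24");np.savez("w24.npz",K=K,T=T)
E
```

```text
t 48.5 p [493.8  45.1 155.9] yaw_y -2.44 tilt 0.05 F [-0.5 -0.6 -0.3] op 85.1 q [-0.06 -0.2   1.98  0.    1.36 -0.02]
```

View pics/w24.png

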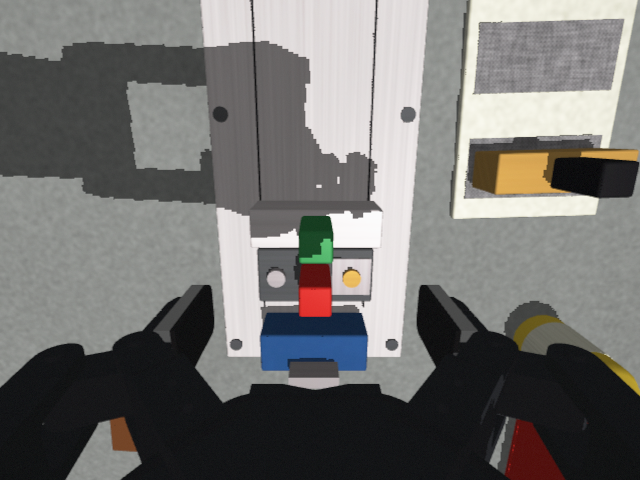

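Call:
play_rows(
  motion=[
    [[-1, 6, 0, -2, 0, 0, 0], [-1, 12, 0, -2, 0, 0, 0], [-1, 15, 0, -2, 0, 0, 0], [-1, 15, 0, -2, 0, 0, 0], [-1, 15, 0, -2, 0, 0, 0]],
  ],
)

```text
t: 49.18
tool_pos: [0.4988, 0.1943, 0.1733]
tool_rot: [-2.266, -2.171, 0.007]
contact_force: [0.0, 0.2, -1.1]
opening: 0.0856
```

```bash
python3 - <<'E'
from h import *
st(); im,K,T=grab("wrist","w25");np.savez("w25.npz",K=K,T=T)
cv2.imwrite("pics/w25a.png",cv2.resize(im[130:330,220:420],None,fx=4,fy=4,interpolation=cv2.INTER_CUBIC)[:600])
E
```

```text
t 49.17 p [498.8 194.3 173.3] yaw_y -2.45 tilt 0.31 F [ 0.   0.2 -1.1] op 85.6 q [ 0.23 -0.12  1.88  0.    1.39  0.27]
```

View pics/w25.png

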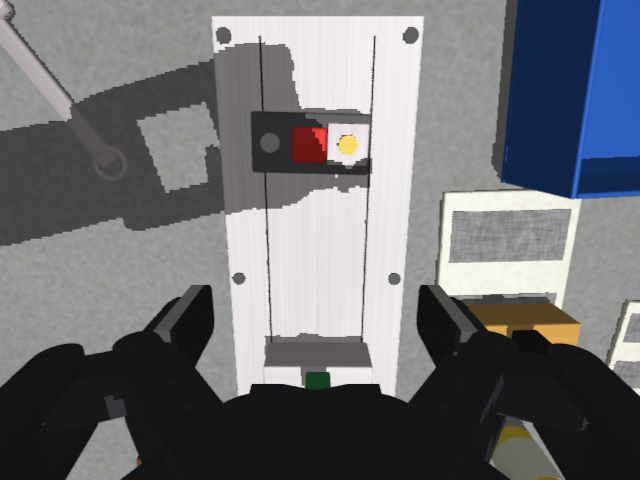

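View pics/w25a.png

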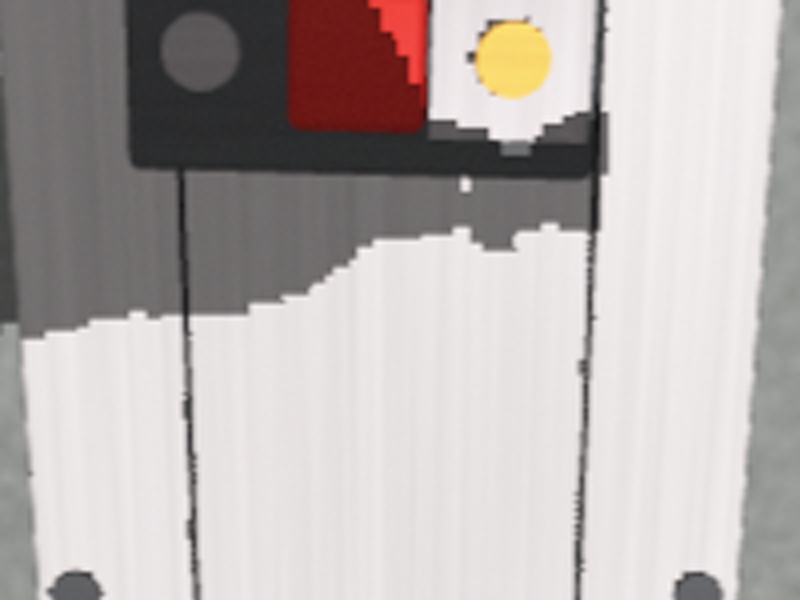

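```bash
python3 - <<'E'
from h import *
d=np.load("w25.npz");K,T=d["K"],d["T"]; im=cv2.imread("pics/w25.png")
show("g",im,(0,150,60),(10,255,255),.095,K,T,(280,110,340,175))
C=ray([(251.5,112),(371.5,115.5),(368,173.5),(252,171)],.05,K,T)[:,:2]*1000
v=C[1]+C[2]-C[0]-C[3];print("c2",C.round(1).tolist(),C.mean(0),np.degrees(np.arctan2(v[1],v[0])),cinv(C.mean(0),P0,PY))
C=ray([(292.3,126.5),(327,129),(326.5,163),(292.2,162)],.095,K,T)[:,:2]*1000
v=C[1]+C[2]-C[0]-C[3];print("grip",C.round(1).tolist(),C.mean(0),np.degrees(np.arctan2(v[1],v[0])))
plan([.495,.254,.0557],-4)
E
```

```text
g px 292 127 35 36 rect [498.2, 256.9, 21.5, 21.2, -2.4]
c2 [[456.0, 280.9], [544.0, 274.7], [541.4, 232.5], [452.5, 238.1]] [498.49811826 256.56732514] -3.812334341640146 [ -3.96715331 302.36642473]
grip [[488.4, 268.2], [509.7, 265.8], [508.8, 245.2], [487.1, 246.7]] [498.50610681 256.47375155] -5.195338745473087
shift cm [5.98, -0.61, 11.8] turn deg [-0.27, 0.03, 1.5]
```

Call:
play_rows(
  motion=[
    [[-1, 6.25, -0.25, 0, -0.2, 0, 1.5], [-1, 6.25, -0.25, 5, -0.2, 0, 1.5], [-1, 6.25, -0.25, 10, -0.2, 0, 1.5], [-1, 6.25, -0.25, 11.75, -0.2, 0, 1.5], [-1, 6.25, -0.25, 11.75, -0.2, 0, 1.5], [-1, 6.25, -0.25, 11.75, -0.2, 0, 1.5], [-1, 6.25, -0.25, 11.75, -0.2, 0, 1.5], [1, 6.25, -0.25, 11.75, -0.2, 0, 1.5], [1, 6.25, -0.25, 11.75, -0.2, 0, 1.5], [1, 6.25, -0.25, 11.75, -0.2, 0, 1.5], [1, 6.25, -0.25, 11.75, -0.2, 0, 1.5], [1, 6.25, -0.25, 11.75, -0.2, 0, 1.5], [1, 6.25, -0.25, 11.75, -0.2, 0, 1.5]],
  ],
)

```text
t: 50.85
tool_pos: [0.4985, 0.2566, 0.0563]
tool_rot: [-2.297, -2.142, 0.002]
contact_force: [-3.7, 0.5, 2.5]
opening: 0.0212
```

```bash
python3 - <<'E'
from h import *
st(); im,K,T=grab("wrist","w26");o=ctrl.get_obs();print(cinv(o["tool_pos"]*1000,P0,PY))
plc(0,135,.0562,P0,PY);plc(0,128.5,.0562,P0,PY)
E
```

```text
t 50.85 p [498.5 256.6  56.3] yaw_y -3.99 tilt 0.1 F [-3.7  0.5  2.5] op 21.2 q [0.34 0.08 1.9  0.   1.17 0.41]
[ -3.94904691 302.40105547]
shift cm [-16.72, 0.86, 0.02] turn deg [-0.1, 0.03, -1.59]
shift cm [-17.37, 0.88, 0.02] turn deg [-0.1, 0.03, -1.59]
```

View pics/w26.png

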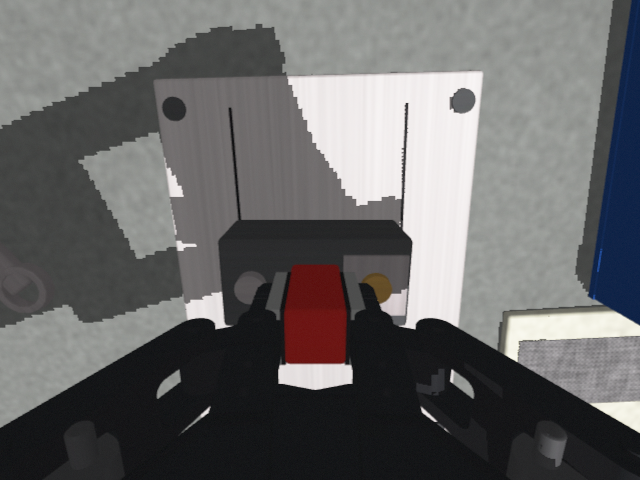

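Clamp2 is gripped. I'll slide it to y = 136, then check before closing up.

Call:
play_rows(
  motion=[
    [[1, 0, 0, -0.1, 0, 0, -1.6], [1, -3, 0.2, -0.1, 0, 0, -1.6], [1, -6, 0.4, -0.1, 0, 0, -1.6], [1, -9, 0.6, -0.1, 0, 0, -1.6], [1, -12, 0.8, -0.1, 0, 0, -1.6], [1, -15, 0.86, -0.1, 0, 0, -1.6], [1, -16.6, 0.86, -0.05, 0, 0, -1.6], [1, -16.6, 0.86, 0, 0, 0, -1.6], [1, -16.6, 0.86, 0, 0, 0, -1.6], [1, -16.6, 0.86, 0, 0, 0, -1.6]],
  ],
)

```text
t: 52.15
tool_pos: [0.4957, 0.0909, 0.0563]
tool_rot: [-2.266, -2.175, 0.002]
contact_force: [-0.0, -1.6, -3.0]
opening: 0.0211
```

```bash
python3 - <<'E'
from h import *
st(); o=ctrl.get_obs();print(cinv(o["tool_pos"]*1000,P0,PY))
plc(0,128,.0562,P0,PY)
im,K,T=grab("scene");u=proj([[.49,.05,.05]],K,T)[0].astype(int);cv2.imwrite("pics/s27.png",cv2.resize(im[u[1]-75:u[1]+45,u[0]-80:u[0]+80],None,fx=5,fy=5,interpolation=cv2.INTER_CUBIC))
E
```

```text
t 52.15 p [495.7  90.9  56.3] yaw_y -2.34 tilt 0.09 F [-0.  -1.6 -3. ] op 21.1 q [ 0.03 -0.06  2.03 -0.    1.17  0.07]
[  0.14156179 136.75286621]
shift cm [-0.88, -0.02, 0.01] turn deg [-0.09, 0.04, 0.06]
```

View pics/s27.png

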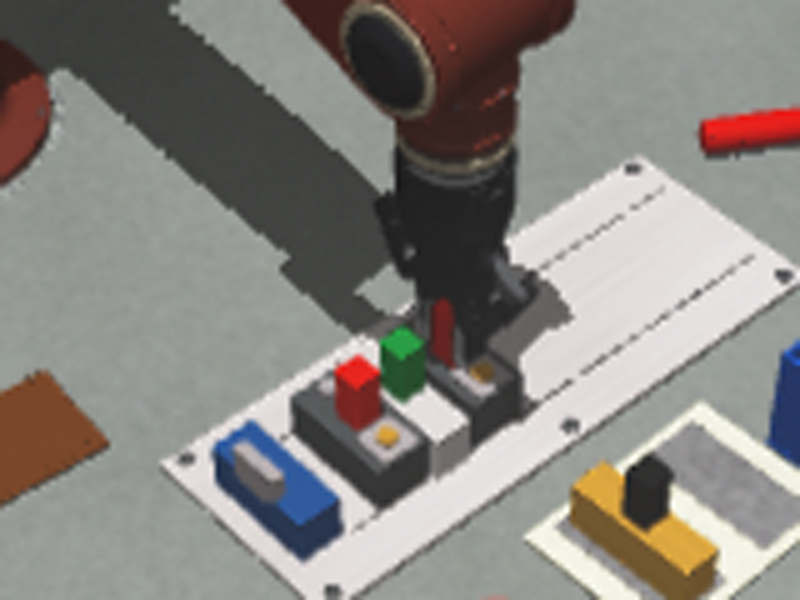

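Call:
play_rows(
  motion=[
    [[1, -0.4, 0, 0, 0, 0, 0], [1, -0.6, 0, 0, 0, 0, 0], [1, -0.7, 0, 0, 0, 0, 0], [1, -0.8, 0, 0.03, 0, 0, 0], [1, -0.83, 0, 0.03, 0, 0, 0], [1, -0.83, 0, 0.03, 0, 0, 0]],
  ],
)

```text
t: 52.95
tool_pos: [0.4955, 0.0829, 0.0563]
tool_rot: [-2.266, -2.175, 0.001]
contact_force: [-0.7, 3.4, 0.0]
opening: 0.0212
```

```bash
python3 - <<'E'
from h import *
st(); o=ctrl.get_obs();print(cinv(o["tool_pos"]*1000,P0,PY))
E
```

```text
t 52.95 p [495.5  82.9  56.3] yaw_y -2.35 tilt 0.06 F [-0.7  3.4  0. ] op 21.2 q [ 0.02 -0.06  2.04  0.    1.17  0.06]
[  0.33892201 128.71365921]
```

Call:
play_rows(
  motion=[
    [[1, 0, 0, 0.03, 0, 0, 0], [1, 0, 0, 0.03, 0, 0, 0], [-1, 0, 0, 0.03, 0, 0, 0], [-1, 0, 0, 0.03, 0, 0, 0], [-1, 0, 0, 0.03, 0, 0, 0], [-1, 0, 0, 0.03, 0, 0, 0], [-1, 0, 0, -5, 0, 0, 0], [-1, 0, 0, -10, 0, 0, 0], [-1, -8, 0, -12, 0, 0, 0], [-1, -11, 0, -12, 0, 0, 0], [-1, -11, 0, -12, 0, 0, 0], [-1, -11, 0, -12, 0, 0, 0]],
  ],
)

```text
t: 54.45
tool_pos: [0.491, -0.0268, 0.176]
tool_rot: [-2.266, -2.174, 0.001]
contact_force: [0.2, 0.4, -0.4]
opening: 0.0854
```

```bash
python3 - <<'E'
from h import *
st(); im,K,T=grab("wrist","w28");np.savez("w28.npz",K=K,T=T)
cv2.imwrite("pics/w28a.png",cv2.resize(im[100:340,200:440],None,fx=2.5,fy=2.5,interpolation=cv2.INTER_CUBIC)[:600])
E
```

```text
t 54.45 p [491.  -26.8 176. ] yaw_y -2.37 tilt 0.09 F [ 0.2  0.4 -0.4] op 85.4 q [-0.21 -0.23  1.97  0.    1.4  -0.16]
```

View pics/w28a.png

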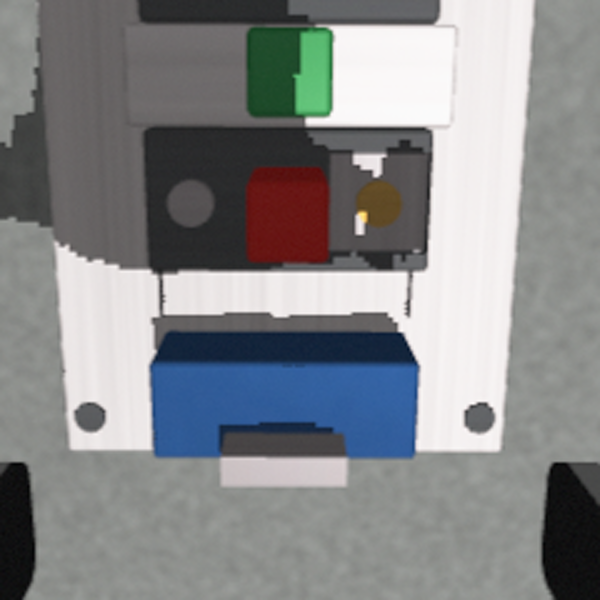

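```bash
python3 - <<'E'
from h import *
d=np.load("w28.npz");K,T=d["K"],d["T"]
for n,x,y in [("stopfront",285,362),("c1 near",285,270),("c1 far",285,128),("sp near",285,125),("sp far",285,25),("c2near",285,22)]:
    p=ray([(200+x/2.5-.3,100+y/2.5-.3)],.05,K,T)[0]*1000; print(n,cinv(p,P0,PY).round(1))
for n,x,y in [("c1 L",146,200),("c1 R",430,200),("stopL",152,400),("stopR",417,400),("c2L",138,5),("c2R",440,5)]:
    p=ray([(200+x/2.5-.3,100+y/2.5-.3)],.05,K,T)[0]*1000; print(n,cinv(p,P0,PY).round(1))
plc(.3,91,.0557,P0,PY)
E
```

```text
stopfront [0. 1.]
c1 near [ 0.  31.8]
c1 far [ 0.  75.9]
sp near [ 0.  76.8]
sp far [  0.  105.6]
c2near [  0.  106.5]
c1 L [-43.4  54. ]
c1 R [45.3 54.1]
stopL [-44.3 -12.4]
stopR [ 43.9 -12.2]
c2L [-43.3 111.1]
c2R [ 45.6 111.2]
shift cm [7.15, 0.03, 12.02] turn deg [-0.1, -0.03, 0.08]
```

The gaps measure 30.8 mm (stop to clamp1) and 30.6 mm (clamp1 to clamp2), and the blocks are square. I'll take the spacer back to the board.

Call:
play_rows(
  motion=[
    [[-1, 7.15, 0, 0, 0, 0, 0], [-1, 7.15, 0, 4, 0, 0, 0], [-1, 7.15, 0, 9, 0, 0, 0], [-1, 7.15, 0, 12, 0, 0, 0], [-1, 7.15, 0, 12, 0, 0, 0], [-1, 7.15, 0, 12, 0, 0, 0], [-1, 7.15, 0, 12, 0, 0, 0], [1, 7.15, 0, 12, 0, 0, 0], [1, 7.15, 0, 12, 0, 0, 0], [1, 7.15, 0, 12, 0, 0, 0], [1, 7.15, 0, 12, 0, 0, 0], [1, 7.15, 0, 12, 0, 0, 0], [1, 7.15, 0, 12, 0, 0, 0]],
  ],
)

```text
t: 56.12
tool_pos: [0.4939, 0.0452, 0.0561]
tool_rot: [-2.265, -2.175, 0.001]
contact_force: [0.7, -0.6, 0.8]
opening: 0.0211
```

```bash
python3 - <<'E'
from h import *
st(); o=ctrl.get_obs();print(cinv(o["tool_pos"]*1000,P0,PY))
b=cpt(0,42,np.array([677.7,122.0]),-0.8)/1000; print(b); plan([b[0],b[1],.16],-0.8)
E
```

```text
t 56.12 p [493.9  45.2  56.1] yaw_y -2.32 tilt 0.07 F [ 0.7 -0.6  0.8] op 21.1 q [-0.06 -0.08  2.05  0.    1.17 -0.02]
[ 0.27723279 90.96945279]
[0.67828641 0.16399591]
shift cm [12.62, 17.93, -10.4] turn deg [-0.07, -0.03, -1.52]
```

Call:
play_rows(
  motion=[
    [[1, 0, 0, -1, 0, 0, 0], [1, 0, 0, -2.5, 0, 0, 0], [1, 0, 0, -5, 0, 0, 0], [1, 0, 0, -10.5, 0, 0, 0], [1, 0, 0, -10.5, 0, 0, 0], [1, 12.6, 17.9, -10.5, 0, 0, -1.5], [1, 12.6, 17.9, -10.5, 0, 0, -1.5], [1, 12.6, 17.9, -10.5, 0, 0, -1.5], [1, 12.6, 17.9, -10.5, 0, 0, -1.5], [1, 12.6, 17.9, -10.5, 0, 0, -1.5], [1, 12.6, 17.9, -10.5, 0, 0, -1.5], [1, 12.6, 17.9, -7, 0, 0, -1.5], [1, 12.6, 17.9, -3, 0, 0, -1.5], [1, 12.6, 17.9, -3, 0, 0, -1.5], [1, 12.6, 17.9, -3, 0, 0, -1.5]],
  ],
)

```text
t: 58.0
tool_pos: [0.6782, 0.1635, 0.0875]
tool_rot: [-2.238, -2.205, -0.001]
contact_force: [0.5, 0.2, -2.4]
opening: 0.0212
```

```bash
python3 - <<'E'
from h import *
st(); im,K,T=grab("wrist","w29"); plan([.6783,.164,.0537],-.8)
E
```

```text
t 58.0 p [678.2 163.5  87.5] yaw_y -0.84 tilt 0.05 F [ 0.5  0.2 -2.4] op 21.2 q [0.13 0.33 1.54 0.   1.27 0.14]
shift cm [0.03, -0.09, 3.5] turn deg [0.15, -0.06, -0.03]
```

View pics/w29.png

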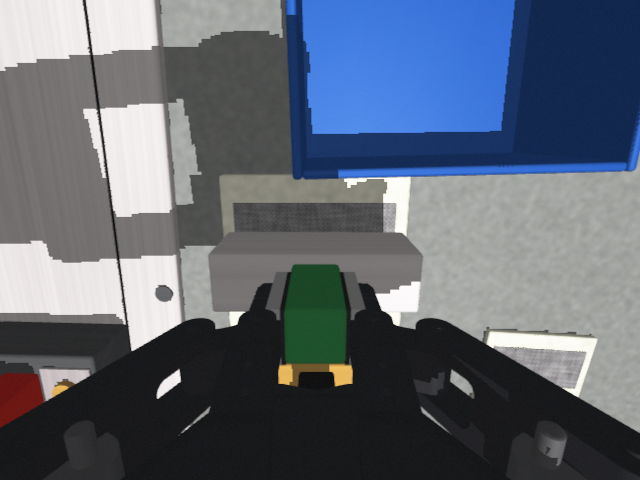

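Clear of the bin and the master. I'll lower, release, and retreat to an overview.

Call:
play_rows(
  motion=[
    [[1, 0, -0.1, 1.5, 0.1, 0, 0], [1, 0, -0.1, 2.8, 0.1, 0, 0], [1, 0, -0.1, 3.3, 0.1, 0, 0], [1, 0, -0.1, 3.45, 0.1, 0, 0], [1, 0, -0.1, 3.45, 0.1, 0, 0], [1, 0, -0.1, 3.45, 0.1, 0, 0], [-1, 0, -0.1, 3.45, 0.1, 0, 0], [-1, 0, -0.1, 3.45, 0.1, 0, 0], [-1, 0, -0.1, 3.45, 0.1, 0, 0], [-1, 0, -0.1, 3.45, 0.1, 0, 0], [-1, 0, -0.1, -3, 0.1, 0, 0], [-1, 0, -0.1, -8, 0.1, 0, 0], [-1, -12, -12, -20, 0, 0, 0], [-1, -12, -12, -20, 0, 0, 0], [-1, -12, -12, -20, 0, 0, 0], [-1, -12, -12, -20, 0, 0, 0], [-1, -12, -12, -20, 0, 0, 0], [-1, -12, -12, -20, 0, 0, 0]],
  ],
)

```text
t: 60.3
tool_pos: [0.5568, 0.0459, 0.2864]
tool_rot: [-2.236, -2.205, -0.002]
contact_force: [-0.0, -0.1, -0.8]
opening: 0.0855
```

```bash
python3 - <<'E'
from h import *
st(); im,K,T=grab("wrist","w30");np.savez("w30.npz",K=K,T=T)
im,K,T=grab("top","top30")
E
```

```text
t 60.3 p [556.8  45.9 286.4] yaw_y -0.8 tilt 0.09 F [-0.  -0.1 -0.8] op 85.5 q [-0.05 -0.13  1.7   0.    1.57 -0.04]
```

View pics/w30.png

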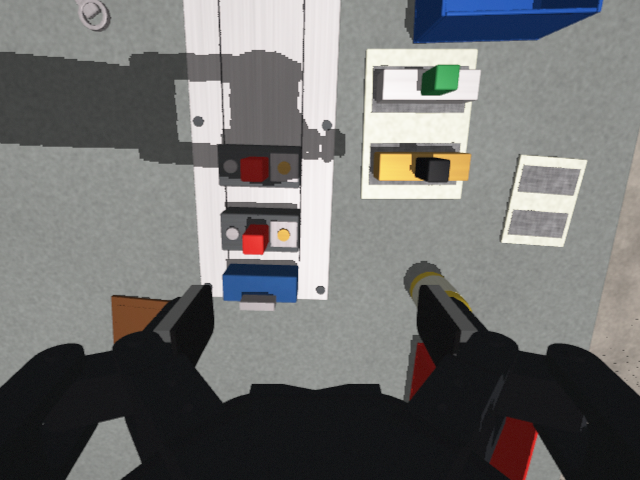

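View pics/top30.png

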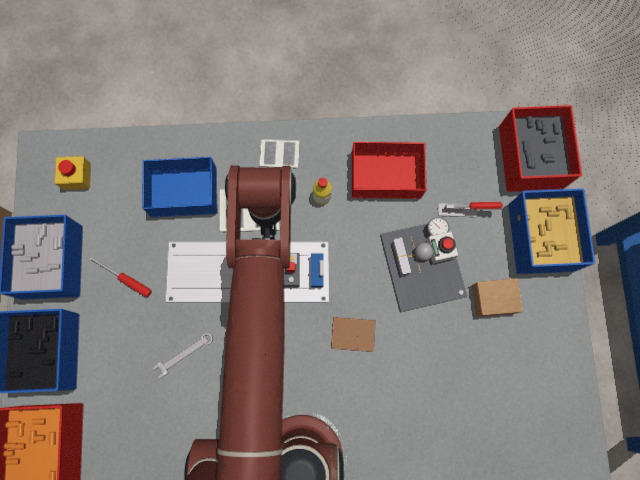

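```bash
python3 - <<'E'
from h import *
im=cv2.imread("pics/w30.png")
cv2.imwrite("pics/w30a.png",cv2.resize(im[135:315,185:345],None,fx=4.5,fy=4.5,interpolation=cv2.INTER_CUBIC)[:600])
E
```

```text
(no output)
```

View pics/w30a.png

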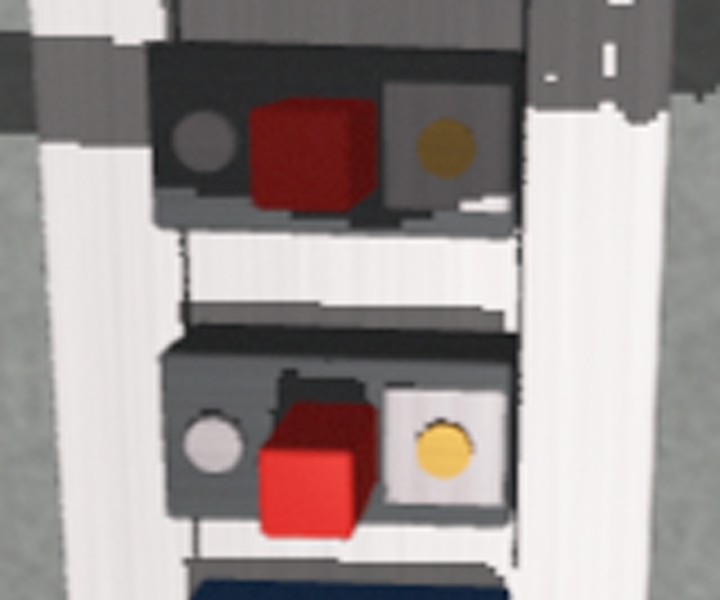

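```bash
python3 - <<'E'
from h import *
d=np.load("w30.npz");K,T=d["K"],d["T"]
for n,L in [("c2",[(148,42),(524,50),(515,237),(154,226)]),("c1",[(165,353),(516,362),(511,526),(167,518)])]:
    C=ray([(185+x/4.5-.4,135+y/4.5-.4) for x,y in L],.05,K,T)[:,:2]*1000
    v=C[1]+C[2]-C[0]-C[3]; print(n,[cinv(c,P0,PY).round(1).tolist() for c in C],cinv(C.mean(0),P0,PY).round(1),np.degrees(np.arctan2(v[1],v[0])).round(2))
im=cv2.imread("pics/w30.png")
show("mas",im,(15,100,80),(35,255,255),.048,K,T,(355,140,480,195)); show("spgrip",im,(50,100,60),(80,255,255),.08,K,T,(400,55,480,115))
E
```

```text
c2 [[-42.3, 151.4], [47.3, 152.1], [45.9, 107.4], [-42.9, 107.6]] [  2.  129.6] -2.23
c1 [[-41.6, 75.6], [46.7, 75.8], [46.1, 32.2], [-43.1, 31.9]] [ 2.  53.9] -2.22
mas px 374 152 97 29 rect [675.2, 80.8, 104.0, 30.3, -0.8]
spgrip px 422 65 38 30 rect [677.4, 163.6, 32.6, 25.2, -0.8]
```

Call:
play_rows(
  motion=[
    [[-1, 0, 0, -4, 0, 0, 0], [-1, 0, 0, -4, 0, 0, 0], [-1, 0, 0, -4, 0, 0, 0], [-1, 0, 0, -4, 0, 0, 0], [-1, 0, 0, -4, 0, 0, 0], [-1, 0, 0, -4, 0, 0, 0], [-1, 0, 0, -4, 0, 0, 0], [-1, 0, 0, -4, 0, 0, 0], [-1, 0, 0, -4, 0, 0, 0], [-1, 0, 0, -4, 0, 0, 0], [-1, 0, 0, -4, 0, 0, 0], [-1, 0, 0, -4, 0, 0, 0], [-1, 0, 0, -4, 0, 0, 0], [-1, 0, 0, -4, 0, 0, 0], [-1, 0, 0, -4, 0, 0, 0], [-1, 0, 0, -4, 0, 0, 0]],
  ],
)

```text
t: 62.4
tool_pos: [0.5568, 0.046, 0.3261]
tool_rot: [-2.235, -2.205, -0.001]
contact_force: [0.3, 0.2, -0.2]
opening: 0.0856
```

```bash
python3 - <<'E'
from h import *
st(); im,K,T=grab("wrist","w31")
E
```

```text
t 62.4 p [556.8  46.  326.1] yaw_y -0.78 tilt 0.1 F [ 0.3  0.2 -0.2] op 85.6 q [-0.05 -0.14  1.65  0.    1.64 -0.04]
```

View pics/w31.png

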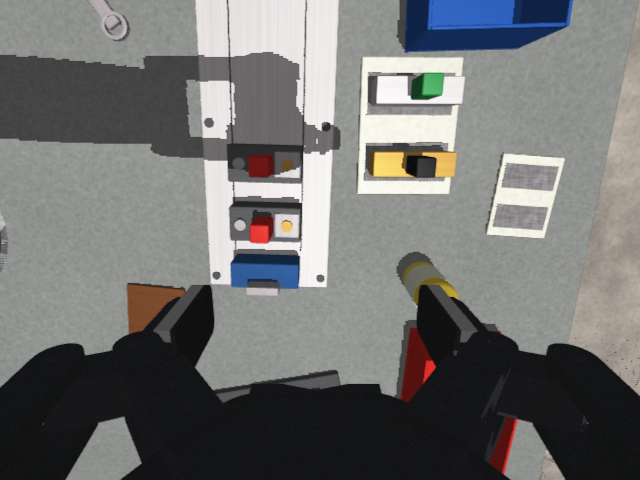

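The row and both gauges stand correctly and nothing moves between the last two views. I'll hand in.

```bash
python3 - <<'E'
from station import ctrl
print(ctrl.finish_job())
E
```

```text
the job is handed in; nothing more can be done
None
```

The job is handed in at about 62 s of the 210 s allowed. No verdict came back, so what follows is from my own measurements.

**What I did**
- **Master:** I seated it in the comparator, flat against the anvil and within about 1 mm of centre. I pressed the zero button to its full travel (about 4 N on the spring) while the master was there. Then I put it back on the gauge board.
- **Spacer:** I checked it in the comparator the same way and let go of it there for more than a second.
- **Clamp blocks:** Only two were present. I stepped the spacer along from the stop and closed clamp1 and then clamp2 up to it. The spacer then went back on the board.

**Last checks (wrist camera)**

| Check | Measured | Allowed |
|---|---|---|
| Gap, stop to clamp1 | about 30.8 mm | 30 ± 3.5 mm |
| Gap, clamp1 to clamp2 | about 30.6 mm | 30 ± 3.5 mm |
| Spacing between clamp centres | about 75.7 mm | 71.5 to 78.5 mm |
| Clamp angle against the plate | about 0.2° off | 4° (0.07 rad) |
| Clamp offset from the row's line | about 2 mm | 10 mm |

- **Gauges:** Both stand on their pads on the board, within a few mm of the pad centres.
- **Bystanders:** All of them appear unmoved in the top view.
- **Disagreement:** Clamp1's y read 53.9 mm in the last view, against 53.3 mm worked out from the measured gap. Both are within the allowed 49 to 56 mm.
- **Failures:** None of the checks failed. I saw no knocked clamp and no grip slip.

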